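# Restock the bamboo organiser behind the hob

## Robot

A 6-joint arm with a two-finger parallel gripper is mounted at the origin on the work surface. World frame = base frame: x ahead of the robot, y to its left, z up, the work surface at z = 0. Lengths are in m, angles in rad, forces in N, time in s.
With the tool pointing down it reaches from about 0.35 to 0.775 m from the base axis. Payload 5.5 kg.
Tool frame: the origin (TCP) lies midway between the tips of the shut fingers; the grasp point (between the pads) lies 19 mm behind it; z points along the fingers, y is the line along which they close (so a half turn about z gives the same grasp; the last joint's range is limited). The gripper opens to 85 mm and grips with 20 to 120 N. Pads are 22 mm wide; open, the fingers measure 114 mm over their backs; the gripper's body (76 mm by 85 mm) begins 54 mm behind the grasp point. The pads swing forward as they close: fully open they stand 13 mm farther back than shut.
Start: joints at [0.998, 0.313, 0.046, 1.304, 0, 1.431], TCP at [0.241, 0.522, 0.231] pointing down, gripper open.
Joint ranges: [-2.76, 2.76], [-0.86, 1.69], [-1.03, 1.26], [-2.2, 2.34], [-1.47, 1.5], [-3.14, 3.14]. Speed limits (rad/s): [2.57, 2.57, 3.14, 3.14, 3.14, 3.14].

## Interface

Orientations are given as a 3x3 rotation matrix whose columns are the frame's x, y, z axes.
In Python, from plant import state, camera, order, boxes_of, spot_point gives the robot as it stands.
- The arm moves only by the shell command python3 -m inch 'ROWS' [FORCE]. ROWS is JSON, a list of rows, each an object with "translation": the shift along the tool's x, y, z in m, a list of three; "delta_rot": the turn, a rotation vector about the tool's x, y, z in rad, a list of three; "jaw": the finger opening in m, from 0 to 0.0854. In form: [{"translation": [tx, ty, tz], "delta_rot": [wx, wy, wz], "jaw": jaw}, ...]. A call has 1 to 12 rows; each row is the pose to reach, as a shift and turn from the pose commanded when the call began, along the tool's axes at that moment; what a row does not reach only later rows make up. A row lasts 1/12 s, in which the tool goes at most 41.7 mm and 7.16 degrees, less where a joint would pass 70% of its speed; a pose out of reach is approached as far as the arm can. A call with a gripper value outside its range is refused whole. The fingers move at their own pace and stop on an object; FORCE is the grip in N (left out, the last holds). Time passes only in rows, so rows that repeat a pose let the fingers close. It gives the time, the measured TCP pose, the force, the opening and the grip force at its end, in the units of the state.
- state(): the state, without advancing time (a new reading comes with each control period).
- camera(name): name is "scene" or "side" or "wrist"; returns a dict with "frame" (420x560x3 uint8, red, green, blue), "camera_matrix" (3x3 intrinsics, pixels), "world_to_cam" (4x4, takes a point from world to camera coordinates). Camera axes: x right, y up, looking along -z (the intrinsics and any distortion apply to the point x, -y, -z); pixel columns grow to the right and rows downward; lengths in m; the calibration is good to about 2 mm. The wrist camera is an equidistant fisheye: a pixel r from the principal point sees the ray r / f radians off the axis. A picture is of the moment at which its call begins. There is no depth.
- order.finish_job(): hands the job in; it is judged then, once.
Trained networks look in a picture, given as the dict that the camera call returned (one of the last four; its "shot" number tells which), for a name from the list of things; names that differ only in an ending like _2 or _b are one class to them, and where a whole thing is asked for, a point or a joint stands for the part that bears it (a point fixed in the world has none). Each returns a list of dicts, best first, with "p" (0 to 1); they miss things now and then, are a little off and sometimes report something else, mostly with a low value. They report only what shows in the picture. A call takes as long as a camera call. They do not tell look-alikes from the thing itself.
- boxes_of(query, picture): "location" ([x, y, z] in m, in the coordinates of the camera as it stood for that picture, good to about 4 mm: the middle of the surface that is visible of it).
- spot_point(query, picture): "location" ([x, y, z] in m, in the coordinates of the camera as it stood for that picture, good to about 4 mm: a listed point, or the origin of a listed thing).
The state is a dict: "clock": time; "qpos": joint angles; "qd": joint speeds; "tau": joint torques, N m; "position": TCP position; "orientation": TCP orientation; "wrist_force": force on the tool from outside, world axes, zero at the start; "moment": the same for the moment, N m; "opening": opening from 0.0 (shut) to 1.0 (fully open); "grip_force": force on a finger pad.
Only numpy, scipy, OpenCV 4.12 (cv2) and the standard library are available. Lean on these libraries where they do the work, as an engineer would, in place of code of your own. Each camera call takes 0.05 s, during which the arm holds its last target. There are 200 camera calls.

## Task

The kettle on the middle ring blocks the organiser's front panel: slide it sideways, never lifting or tipping it, onto the free ring with the broad orange mark, then ease the panel all the way down onto its stop and stand every loose jar from the worktop beside the organiser upright in its lower bay, setting them down without dropping them. Then ease the panel fully shut and slide the kettle, again without lifting, back to stand inside the middle ring. Leave the saucepan and everything else alone, and never let the panel slam at either end.

Things in the scene. Friction and masses are not known exactly. Their poses are not given: they have to be found in the camera images.
- hob: black glass hob slab, 260 x 760 x 8 mm thick, top at z = 8 mm, with three white ring marks (170 mm across) in a row along its y axis: centres at y = -280, 0 and +280 mm, x = +30 mm in its frame. Origin: centre of its underside. Fixed.
- middle_ring (a point): centre of the middle ring, on the hob's top surface; the kettle starts and must end here
- rest_mark: flat broad orange ring mark (170 mm outside) on the free one of the two outer rings, on the left or the right, just a marking without height; origin at its centre on the hob's top surface
- kettle: teal kettle, 0.75 kg, base 136 mm across, body 105 mm high; origin: centre of its underside. A straight black bar handle, 14 mm wide and 18 mm high, runs along its own x axis above the lid, 110 mm long, centre line 165 mm above the underside, 40 mm clear beneath; spout to its +x reaches 100 mm from the axis. Glides easily on the glass.
- organiser: fixed two-level bamboo organiser, 330 mm wide (y), behind the middle ring, facing its -x; origin on the worktop. In its frame, mm: lower bay x -65 to 50, y -155 to 155, floor z = 12, sides 30 high, front rail 55 high, open on top when the panel is down. Behind it a riser at x = 50 up to the upper shelf (z = 100, x 50 to 120) with two 75 mm jars and a dish to leave alone; back 200 high.
- panel (a joint): front panel of the organiser, 310 mm wide, 10 mm thick: 0 = shut (slanting up and back over the bay at 38 degrees above its +x direction), 2.48 rad = fully down on its stop (level, pointing at the robot, 65 mm above the worktop). Stiff hinge that stays where it is left. It starts shut or slightly ajar.
- panel_hinge (a point): middle of the panel's hinge line, which runs along the organiser's y axis at its x = -105 mm, z = 65 mm
- panel_bar (a point): middle of the panel's grip: a round dowel 14 mm thick along the panel's free edge, parallel to the hinge and 140 mm from it; between dowel and panel there is an opening 120 mm wide and 48 mm deep so that the dowel can be pinched from above at any angle of the panel
- jar1: jar to be put in the bay (may be absent): glass with steel lid, 55 mm diameter, 70 mm high, 0.2 kg, heavy base; origin: centre of its underside. Starts upright on the worktop (z = 0) to the left or right of the organiser.
- jar2: jar to be put in the bay (may be absent): glass with steel lid, 55 mm diameter, 70 mm high, 0.2 kg, heavy base; origin: centre of its underside. Starts upright on the worktop (z = 0) to the left or right of the organiser.
- jar3: jar to be put in the bay (may be absent): glass with steel lid, 55 mm diameter, 70 mm high, 0.2 kg, heavy base; origin: centre of its underside. Starts upright on the worktop (z = 0) to the left or right of the organiser.
- jar4: jar to be put in the bay (may be absent): glass with steel lid, 55 mm diameter, 70 mm high, 0.2 kg, heavy base; origin: centre of its underside. Starts upright on the worktop (z = 0) to the left or right of the organiser.
- saucepan: steel saucepan 150 mm wide, 65 mm high, black handle 180 mm from its axis along its +x, standing on the other outer ring; leave alone
- tall_jar_a: jar 50 mm wide, 75 mm high on the upper shelf; leave alone
- tall_jar_b: jar 50 mm wide, 75 mm high on the upper shelf; leave alone
- dish: small white dish 62 mm wide on the upper shelf; leave alone
- scoop: black measuring scoop 130 mm long; leave alone
- oil: green bottle 60 mm wide, 200 mm high; leave alone
- mill: dark wooden mill 56 mm wide, 150 mm high; leave alone
- spatula: spatula lying on the left of the worktop; leave alone
Mind the look-alikes: they are no part of the job. Leave any pink or purple look-alike of the jar2 alone.

How it is judged:
By the outcome, as a careful person would: the job done as asked, in the order asked, and still so for the second after the job is handed in, with the robot touching nothing.
Of jar1, jar2, jar3, jar4 only 2 to 3 are there at a start; the rules pass over those that are not, and their reading is None.
At some moment in a run one of jar1, jar2, jar3, jar4 may be knocked a few centimetres aside while the robot is not near it.
It also fails if it takes over 210 s, if anything falls off the work surface, if the arm or the gripper's body presses on something with over 40 N, if the wrist force passes 120 N, or if a joint passes its speed limit or range.

## Working session

There is one attempt and no reset: what is moved stays moved. The work goes in short steps, Python scripts to look and compute and a shell command to move; the robot and the scene stay as the last step left them, time stands still between calls to the robot, and variables do not carry over. Pictures are saved under pics/ and viewed, at most 14 in all, crops included, and the job is handed in when it is done.

```bash
ls; mkdir -p pics
cat > h.py <<'E'
import numpy as np, cv2
from plant import state, camera, order, boxes_of, spot_point
def w(loc,p):
    M=np.linalg.inv(np.array(p["world_to_cam"])); return (M@np.r_[loc,1])[:3]
def px(P,p):
    c=np.array(p["world_to_cam"])@np.r_[P,1]; q=np.array([c[0],-c[1],-c[2]]); u=np.array(p["camera_matrix"])@q; return u[:2]/u[2]
def save(p,n,crop=None,s=1):
    f=np.array(p["frame"])[:,:,::-1]
    if crop: f=f[crop[1]:crop[3],crop[0]:crop[2]]
    cv2.imwrite("pics/"+n,cv2.resize(f,None,fx=s,fy=s,interpolation=cv2.INTER_CUBIC))
def st():
    s=state(); print("t",round(s["clock"],2),"pos",np.round(s["position"],4),"F",np.round(s["wrist_force"],1),"op",round(s["opening"],3),"g",s["grip_force"]); print(np.round(s["orientation"],3).tolist(),np.round(s["qpos"],2).tolist()); return s
E
python3 - <<'E'
from h import *
st()
for n in("scene","side"):
    p=camera(n); save(p,n+"0.png")
    print(n)
    for q in "kettle middle_ring rest_mark organiser panel_hinge panel_bar jar1 saucepan".split():
        for d in spot_point(q,p):
            if d["p"]>.2: print(q,round(d["p"],2),np.round(w(d["location"],p),3),np.round(px(w(d["location"],p),p)))
E
```

```text
pics
t 0.0 pos [0.2409 0.5215 0.2304] F [-0.5  0.4 -0.4] op 1.005 g 0.0
[[-0.908, 0.419, -0.001], [0.419, 0.908, -0.002], [0.0, -0.002, -1.0]] [1.0, 0.31, 0.04, 1.3, -0.0, 1.43]
scene
kettle 0.95 [0.46  0.012 0.008] [275. 217.]
rest_mark 0.9 [ 0.46  -0.265  0.009] [203. 201.]
organiser 0.83 [0.676 0.021 0.002] [254. 259.]
panel_hinge 0.83 [0.57  0.019 0.065] [266. 222.]
panel_hinge 0.23 [ 0.692 -0.408  0.006] [130. 230.]
panel_bar 0.81 [0.675 0.024 0.163] [254. 215.]
jar1 0.87 [ 0.595  0.251 -0.001] [334. 260.]
jar1 0.86 [ 0.61   0.378 -0.001] [376. 274.]
jar1 0.79 [ 0.598 -0.247 -0.003] [189. 226.]
jar1 0.7 [0.71  0.397 0.001] [378. 300.]
jar1 0.57 [ 0.5    0.565 -0.001] [444. 265.]
saucepan 0.79 [0.453 0.298 0.006] [358. 234.]
side
kettle 0.66 [0.46  0.018 0.014] [265. 261.]
middle_ring 0.69 [0.426 0.014 0.004] [256. 270.]
rest_mark 0.86 [ 0.467 -0.268  0.011] [331. 334.]
rest_mark 0.59 [ 0.761 -0.08   0.103] [371. 215.]
rest_mark 0.57 [0.757 0.134 0.099] [322. 174.]
rest_mark 0.24 [0.448 0.297 0.006] [212. 206.]
organiser 0.8 [0.673 0.019 0.001] [323. 230.]
panel_hinge 0.76 [0.566 0.02  0.071] [295. 231.]
panel_bar 0.78 [0.673 0.023 0.167] [325. 191.]
jar1 0.92 [0.327 0.534 0.002] [145. 180.]
jar1 0.87 [ 0.709  0.394 -0.002] [263. 159.]
jar1 0.84 [ 0.604  0.379 -0.   ] [240. 173.]
jar1 0.7 [ 0.593  0.246 -0.   ] [260. 197.]
jar1 0.65 [ 0.502  0.564 -0.002] [188. 155.]
jar1 0.58 [ 0.598 -0.248  0.005] [363. 304.]
saucepan 0.66 [0.672 0.024 0.161] [325. 192.]
saucepan 0.58 [0.451 0.299 0.01 ] [213. 205.]
```

View pics/scene0.png

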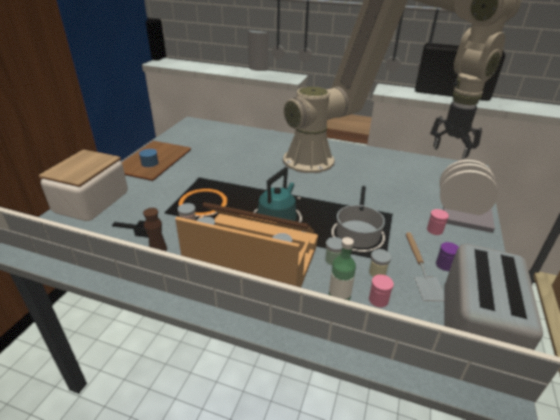

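View pics/side0.png

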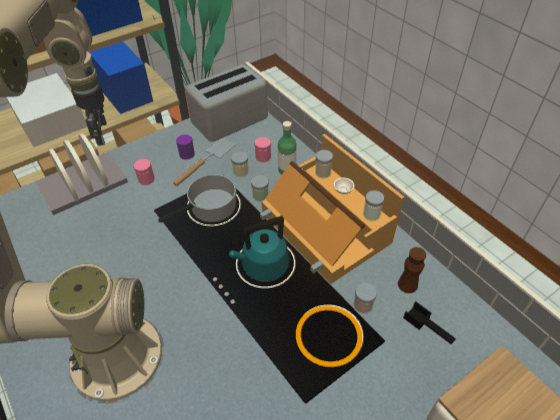

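Scene: the teal kettle is at side px (265,250), its black handle runs about (248,230)–(282,222) with the spout to the left, the orange mark is at (330,335) and the saucepan at (212,200). Jar candidates in the side picture are:
- grey-lidded: (260,187), (240,163) and (365,297)
- pink: (145,172) and (263,150)
- purple: (186,147)
- on the shelf: (325,162) and (374,204)

I choose the three clear ones with steel lids on the worktop. Next is one close crop to check them.

Run:
```python
from h import *
p=camera("side"); save(p,"crop1.png",(120,120,390,320),2.9)
```

```text
(no output)
```

View pics/crop1.png

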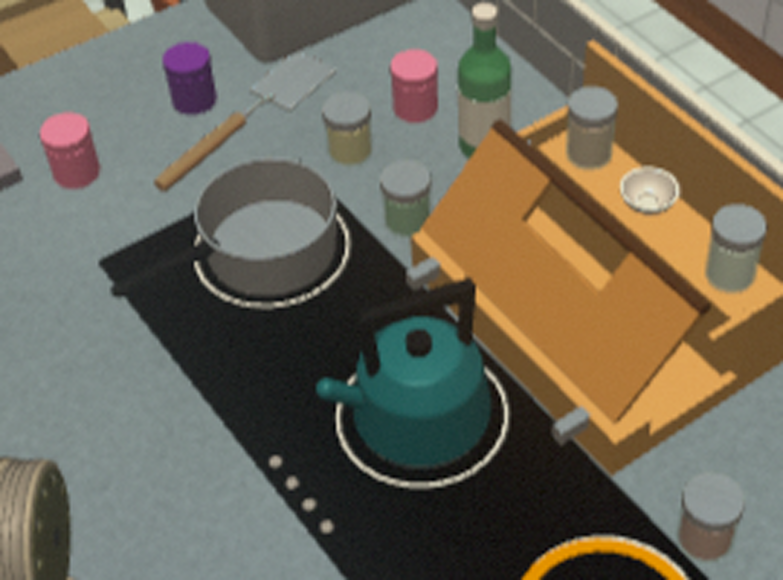

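The crop shows three clear jars with grey steel lids at crop px (404,195), (347,127) and (711,515), distinct from the pink and purple ones. The handle ends are at (362,318) and (472,287), and the dowel ends at (497,125) and (706,310).

```bash
cat >> h.py <<'E'
def hit(u,v,z,p):
    q=np.linalg.inv(np.array(p["camera_matrix"]))@[u,v,1]; M=np.linalg.inv(np.array(p["world_to_cam"]))
    d=M[:3,:3]@[q[0],-q[1],-q[2]]; o=M[:3,3]; return o+d*(z-o[2])/d[2]
def go(pos,yaw=None,p0=None,R0=None):
    """translation in tool axes + rotvec to a tool-down pose; yaw = world angle of the tool y axis (mod pi)"""
    from scipy.spatial.transform import Rotation as Ro
    s=state(); R=np.array(s["orientation"]) ; p=np.array(s["position"])
    t=R.T@(np.array(pos)-p); out=[np.round(t,4).tolist()]
    if yaw is not None:
        for k in (0,np.pi):
            y=np.array([np.cos(yaw+k),np.sin(yaw+k),0]); z=np.array([0,0,-1.]); G=np.c_[np.cross(y,z),y,z]
            out.append(np.round(Ro.from_matrix(R.T@G).as_rotvec(),4).tolist())
    print(out, "n>=",np.ceil(np.linalg.norm(t)/.0417)); return out
E
python3 - <<'E'
from h import *
p=camera("side"); c=lambda x,y,z:hit(120+x/2.9,120+y/2.9,z,p)
a,b=c(362,318,.18),c(472,287,.18); print("handle",a,b,(a+b)/2,np.linalg.norm(a-b),np.arctan2(*(b-a)[1::-1]))
a,b=c(497,125,.165),c(706,310,.165); print("dowel",a,b,(a+b)/2,np.linalg.norm(a-b),np.arctan2(*(a-b)[1::-1]))
sp=c(325,387,.09);print("spout",sp)
a,b=(hit(*px(w(d["location"],p),p),0.008,p) for d in spot_point("rest_mark",p)[:1]*2); print("rest",a)
for n in("scene","wrist"):
    p=camera(n)
    for q in("kettle","panel_bar","panel_hinge","organiser"):
        for d in spot_point(q,p)[:1]: print(n,q,round(d["p"],2),np.round(w(d["location"],p),3))
    M=np.linalg.inv(np.array(p["world_to_cam"])); print(np.round(M,3).tolist())
E
```

```text
handle [0.4098159  0.02706779 0.18      ] [ 0.51004663 -0.00058344  0.18      ] [0.45993126 0.01324217 0.18      ] 0.10397494068966297 -0.2691802237581747
dowel [0.66542959 0.17269224 0.165     ] [ 0.67278773 -0.13627549  0.165     ] [0.66910866 0.01820838 0.165     ] 0.3090553327428835 1.594607068307377
spout [0.37268935 0.04326404 0.09      ]
rest [ 0.46043038 -0.26647421  0.008     ]
scene kettle 0.88 [0.461 0.015 0.004]
scene panel_bar 0.61 [0.67  0.022 0.163]
scene panel_hinge 0.91 [0.569 0.022 0.061]
scene organiser 0.89 [0.673 0.021 0.003]
[[-0.329, -0.529, 0.782, 1.492], [0.944, -0.201, 0.261, 0.372], [0.019, 0.825, 0.565, 0.804], [0.0, 0.0, 0.0, 1.0]]
wrist kettle 0.93 [0.459 0.019 0.009]
[[0.419, -0.875, -0.243, 0.181], [0.908, 0.404, 0.112, 0.551], [0.001, -0.268, 0.964, 0.375], [0.0, 0.0, 0.0, 1.0]]
```

Run:
```python
from h import *
go([.46,.0145,.23],1.29)
```

```text
[[-0.4115, -0.3689, 0.0013], [0.0, 0.0, -0.152], [0.0, -0.0, 2.9896]] n>= 14.0
```

```bash
python3 -m inch '[{"translation":[-0.034,-0.031,0],"delta_rot":[0,0,-0.02],"jaw":0.0854},{"translation":[-0.068,-0.061,0],"delta_rot":[0,0,-0.04],"jaw":0.08},{"translation":[-0.10,-0.092,0],"delta_rot":[0,0,-0.06],"jaw":0.07},{"translation":[-0.135,-0.123,0],"delta_rot":[0,0,-0.08],"jaw":0.06},{"translation":[-0.17,-0.154,0],"delta_rot":[0,0,-0.1],"jaw":0.05},{"translation":[-0.205,-0.184,0],"delta_rot":[0,0,-0.12],"jaw":0.05},{"translation":[-0.24,-0.215,0],"delta_rot":[0,0,-0.14],"jaw":0.05},{"translation":[-0.274,-0.246,0],"delta_rot":[0,0,-0.152],"jaw":0.05},{"translation":[-0.308,-0.277,0],"delta_rot":[0,0,-0.152],"jaw":0.05},{"translation":[-0.343,-0.307,0],"delta_rot":[0,0,-0.152],"jaw":0.05},{"translation":[-0.343,-0.307,0],"delta_rot":[0,0,-0.152],"jaw":0.05},{"translation":[-0.343,-0.307,0],"delta_rot":[0,0,-0.152],"jaw":0.05}]'
python3 - <<'E'
from h import *
st(); p=camera("wrist"); save(p,"w1.png")
for d in spot_point("kettle",p)[:1]+boxes_of("kettle",p)[:1]: print(w(d["location"],p))
go([.46,.0145,.20],1.29)
E
```

```text
clock: 2.55
position: [0.4268, 0.0938, 0.2315]
orientation: [[-0.959, 0.285, 0.003], [0.285, 0.959, -0.002], [-0.003, -0.001, -1.0]]
wrist_force: [1.4, 0.2, -0.1]
opening: 0.582
grip_force: 0.0
t 2.55 pos [0.4268 0.0938 0.2315] F [ 1.4  0.2 -0.1] op 0.582 g 0.0
[[-0.959, 0.285, 0.003], [0.285, 0.959, -0.002], [-0.003, -0.001, -1.0]] [0.03, 0.04, -0.28, 1.24, -0.0, 0.32]
[0.46357002 0.01523234 0.01287793]
[0.43158427 0.04109875 0.10116486]
[[-0.0585, -0.0711, 0.0312], [0.0004, -0.0006, -0.0021], [-0.0009, -0.0006, 3.1395]] n>= 3.0
```

View pics/w1.png

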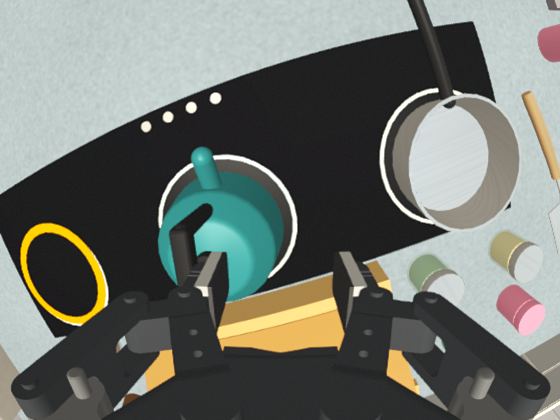

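The wrist view shows the kettle at (220,240), with its handle end at (190,225) just beside the left finger. I go over it and down.

```bash
python3 -m inch '[{"translation":[-0.02,-0.025,0],"delta_rot":[0,0,0],"jaw":0.05},{"translation":[-0.04,-0.05,0],"delta_rot":[0,0,0],"jaw":0.05},{"translation":[-0.0585,-0.0711,0],"delta_rot":[0,0,0],"jaw":0.05},{"translation":[-0.0585,-0.0711,0.0],"delta_rot":[0,0,0],"jaw":0.05},{"translation":[-0.0585,-0.0711,0.0],"delta_rot":[0,0,0],"jaw":0.05},{"translation":[-0.0585,-0.0711,0.0],"delta_rot":[0,0,0],"jaw":0.05}]'
python3 - <<'E'
from h import *
st(); p=camera("wrist"); save(p,"w2.png")
go([.46,.0145,.155],1.29)
f=camera("side");g=camera("scene")
for q in f,g:
  for d in spot_point("kettle",q)[:1]: print(w(d["location"],q))
E
```

```text
clock: 3.2
position: [0.4596, 0.0166, 0.2312]
orientation: [[-0.961, 0.275, -0.001], [0.275, 0.961, 0.001], [0.001, 0.0, -1.0]]
wrist_force: [-0.2, -0.5, 0.2]
opening: 0.586
grip_force: 0.0
t 3.2 pos [0.4596 0.0166 0.2312] F [-0.2 -0.5  0.2] op 0.586 g 0.0
[[-0.961, 0.275, -0.001], [0.275, 0.961, 0.001], [0.001, 0.0, -1.0]] [-0.14, 0.09, -0.23, 1.25, 0.0, 0.14]
[[-0.0011, -0.002, 0.0762], [0.0004, -0.0008, 0.0026], [0.0013, 0.0006, -3.139]] n>= 2.0
[0.46012742 0.01517484 0.0146919 ]
[0.45963951 0.01441924 0.00549494]
```

View pics/w2.png

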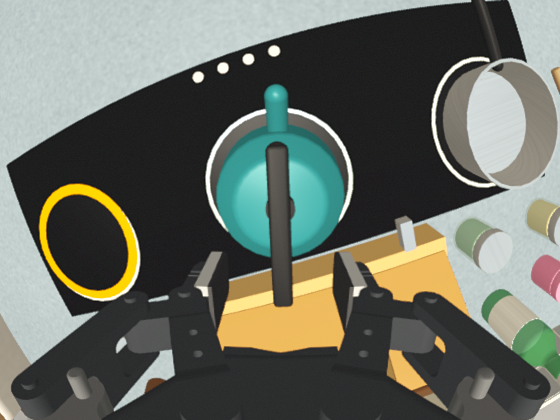

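The handle (278,145)–(284,300) lies centred and parallel between the fingers. I descend and pinch it.

```bash
python3 -m inch '[{"translation":[0,-0.001,0.02],"delta_rot":[0,0,0],"jaw":0.05},{"translation":[0,-0.001,0.04],"delta_rot":[0,0,0],"jaw":0.05},{"translation":[0,-0.001,0.06],"delta_rot":[0,0,0],"jaw":0.05},{"translation":[0,-0.001,0.076],"delta_rot":[0,0,0],"jaw":0.05},{"translation":[0,-0.001,0.076],"delta_rot":[0,0,0],"jaw":0.04},{"translation":[0,-0.001,0.076],"delta_rot":[0,0,0],"jaw":0.03},{"translation":[0,-0.001,0.076],"delta_rot":[0,0,0],"jaw":0.02},{"translation":[0,-0.001,0.076],"delta_rot":[0,0,0],"jaw":0.005},{"translation":[0,-0.001,0.076],"delta_rot":[0,0,0],"jaw":0.005},{"translation":[0,-0.001,0.076],"delta_rot":[0,0,0],"jaw":0.005},{"translation":[0,-0.001,0.076],"delta_rot":[0,0,0],"jaw":0.005},{"translation":[0,-0.001,0.076],"delta_rot":[0,0,0],"jaw":0.005}]' 25
python3 - <<'E'
from h import *
st()
f=camera("side");g=camera("scene")
for q in f,g:
  for d in spot_point("kettle",q)[:1]+spot_point("rest_mark",q)[:1]: print(w(d["location"],q))
go([.461,-.266,.155],1.29)
E
```

```text
clock: 4.45
position: [0.4609, 0.014, 0.1565]
orientation: [[-0.961, 0.277, 0.003], [0.277, 0.961, 0.0], [-0.002, 0.001, -1.0]]
wrist_force: [-1.4, 1.0, 5.9]
opening: 0.156
grip_force: 27.4
t 4.45 pos [0.4609 0.014  0.1565] F [-1.4  1.   5.9] op 0.156 g 27.437552511692047
[[-0.961, 0.277, 0.003], [0.277, 0.961, 0.0], [-0.002, 0.001, -1.0]] [-0.14, 0.13, -0.37, 1.06, 0.0, 0.14]
[0.46022395 0.01412568 0.01288637]
[ 0.46224066 -0.26729857  0.00996456]
[0.4577533  0.01163272 0.00603111]
[ 0.46171854 -0.26286476  0.00964078]
[[-0.0777, -0.269, 0.0015], [0.0008, 0.0023, 0.0001], [-0.0036, 0.0013, -3.1415]] n>= 7.0
```

```bash
python3 -m inch '[{"translation":[-0.001,-0.0035,0],"delta_rot":[0,0,0],"jaw":0.005},{"translation":[-0.003,-0.0105,0],"delta_rot":[0,0,0],"jaw":0.005},{"translation":[-0.006,-0.021,0],"delta_rot":[0,0,0],"jaw":0.005},{"translation":[-0.0095,-0.033,0],"delta_rot":[0,0,0],"jaw":0.005},{"translation":[-0.013,-0.045,0],"delta_rot":[0,0,0],"jaw":0.005},{"translation":[-0.0165,-0.057,0],"delta_rot":[0,0,0],"jaw":0.005},{"translation":[-0.02,-0.069,0],"delta_rot":[0,0,0],"jaw":0.005},{"translation":[-0.0235,-0.081,0],"delta_rot":[0,0,0],"jaw":0.005},{"translation":[-0.027,-0.093,0],"delta_rot":[0,0,0],"jaw":0.005},{"translation":[-0.0305,-0.105,0],"delta_rot":[0,0,0],"jaw":0.005},{"translation":[-0.033,-0.114,0],"delta_rot":[0,0,0],"jaw":0.005},{"translation":[-0.0345,-0.119,0],"delta_rot":[0,0,0],"jaw":0.005}]'
python3 - <<'E'
from h import *
st()
go([.461,-.265,.1565],1.29)
E
```

```text
clock: 5.75
position: [0.4612, -0.1111, 0.1566]
orientation: [[-0.961, 0.278, 0.003], [0.278, 0.961, -0.001], [-0.003, 0.0, -1.0]]
wrist_force: [0.4, 2.7, 6.0]
opening: 0.16
grip_force: 27.4
t 5.75 pos [ 0.4612 -0.1111  0.1566] F [0.4 2.7 6. ] op 0.16 g 27.425768673419952
[[-0.961, 0.278, 0.003], [0.278, 0.961, -0.001], [-0.003, 0.0, -1.0]] [-0.41, 0.16, -0.35, 1.07, 0.0, -0.12]
[[-0.0425, -0.1479, 0.0001], [0.0002, 0.0029, -0.0009], [0.0045, -0.0003, 3.1407]] n>= 4.0
```

```bash
python3 -m inch '[{"translation":[-0.0015,-0.005,0],"delta_rot":[0,0,0],"jaw":0.005},{"translation":[-0.0045,-0.015,0],"delta_rot":[0,0,0],"jaw":0.005},{"translation":[-0.0085,-0.029,0],"delta_rot":[0,0,0],"jaw":0.005},{"translation":[-0.0125,-0.044,0],"delta_rot":[0,0,0],"jaw":0.005},{"translation":[-0.017,-0.059,0],"delta_rot":[0,0,0],"jaw":0.005},{"translation":[-0.0215,-0.075,0],"delta_rot":[0,0,0],"jaw":0.005},{"translation":[-0.026,-0.091,0],"delta_rot":[0,0,0],"jaw":0.005},{"translation":[-0.0305,-0.107,0],"delta_rot":[0,0,0],"jaw":0.005},{"translation":[-0.0345,-0.121,0],"delta_rot":[0,0,0],"jaw":0.005},{"translation":[-0.0385,-0.134,0],"delta_rot":[0,0,0],"jaw":0.005},{"translation":[-0.0415,-0.143,0],"delta_rot":[0,0,0],"jaw":0.005},{"translation":[-0.0425,-0.148,0],"delta_rot":[0,0,0],"jaw":0.005}]'
python3 - <<'E'
from h import *
st()
f=camera("side");g=camera("scene");save(f,"s2.png",(250,200,420,400),3)
for q in f,g:
  for d in spot_point("kettle",q)[:1]+spot_point("rest_mark",q)[:1]: print(w(d["location"],q))
E
```

```text
clock: 6.75
position: [0.461, -0.2656, 0.1565]
orientation: [[-0.961, 0.278, 0.003], [0.278, 0.961, -0.001], [-0.003, -0.001, -1.0]]
wrist_force: [0.5, 1.9, 6.5]
opening: 0.157
grip_force: 27.4
t 6.75 pos [ 0.461  -0.2656  0.1565] F [0.5 1.9 6.5] op 0.157 g 27.440740764141083
[[-0.961, 0.278, 0.003], [0.278, 0.961, -0.001], [-0.003, -0.001, -1.0]] [-0.67, 0.26, -0.21, 1.1, 0.0, -0.39]
[ 0.46038778 -0.26494577  0.01397594]
[ 0.45883565 -0.26816961  0.00758954]
```

```bash
python3 -m inch '[{"translation":[0,0,0],"delta_rot":[0,0,0],"jaw":0.025},{"translation":[0,0,0],"delta_rot":[0,0,0],"jaw":0.035},{"translation":[0,0,0],"delta_rot":[0,0,0],"jaw":0.05},{"translation":[0,0,0],"delta_rot":[0,0,0],"jaw":0.05},{"translation":[0,0,0],"delta_rot":[0,0,0],"jaw":0.05},{"translation":[0,0,-0.02],"delta_rot":[0,0,0],"jaw":0.05},{"translation":[0,0,-0.04],"delta_rot":[0,0,0],"jaw":0.05},{"translation":[0,0,-0.065],"delta_rot":[0,0,0],"jaw":0.045},{"translation":[0,0,-0.09],"delta_rot":[0,0,0],"jaw":0.04},{"translation":[0,0,-0.09],"delta_rot":[0,0,0],"jaw":0.04}]'
python3 - <<'E'
from h import *
s=st()
f=camera("side");g=camera("scene")
for q in f,g:
  for n in("kettle","rest_mark","panel_bar","panel_hinge","organiser"):
    for d in spot_point(n,q)[:1]: print(n,round(d["p"],2),w(d["location"],q))
go([.672,.02,.25],.024)
E
```

```text
clock: 7.88
position: [0.4618, -0.2652, 0.2502]
orientation: [[-0.961, 0.277, 0.006], [0.277, 0.961, -0.005], [-0.007, -0.003, -1.0]]
wrist_force: [0.1, -0.3, -0.1]
opening: 0.469
grip_force: 0.0
t 7.88 pos [ 0.4618 -0.2652  0.2502] F [ 0.1 -0.3 -0.1] op 0.469 g 0.0
[[-0.961, 0.277, 0.006], [0.277, 0.961, -0.005], [-0.007, -0.003, -1.0]] [-0.67, 0.22, -0.03, 1.31, 0.0, -0.39]
kettle 0.88 [ 0.45735463 -0.26244969  0.01072947]
panel_bar 0.65 [0.67002166 0.02438778 0.16427457]
panel_hinge 0.86 [0.56902632 0.01948439 0.07021077]
organiser 0.67 [ 6.70544038e-01  1.95822331e-02 -6.67461196e-04]
kettle 0.67 [ 0.45654445 -0.26619876  0.00684377]
rest_mark 0.72 [ 0.46508154 -0.26306342  0.00932326]
panel_bar 0.83 [0.67618493 0.02044958 0.16218691]
panel_hinge 0.72 [0.57043407 0.02097914 0.06491845]
organiser 0.77 [0.67628197 0.02101285 0.00243068]
[[-0.1252, 0.3315, -0.0051], [-0.0001, -0.0008, 1.266], [0.0009, -0.0001, -1.8756]] n>= 9.0
```

```bash
python3 -m inch '[{"translation":[-0.011,0.03,0],"delta_rot":[0,0,0.11],"jaw":0.04},{"translation":[-0.023,0.06,0],"delta_rot":[0,0,0.22],"jaw":0.04},{"translation":[-0.034,0.09,0],"delta_rot":[0,0,0.33],"jaw":0.04},{"translation":[-0.045,0.12,0],"delta_rot":[0,0,0.44],"jaw":0.04},{"translation":[-0.057,0.15,0],"delta_rot":[0,0,0.55],"jaw":0.04},{"translation":[-0.068,0.18,0],"delta_rot":[0,0,0.66],"jaw":0.04},{"translation":[-0.08,0.21,0],"delta_rot":[0,0,0.77],"jaw":0.04},{"translation":[-0.09,0.24,0],"delta_rot":[0,0,0.88],"jaw":0.04},{"translation":[-0.102,0.27,0],"delta_rot":[0,0,0.99],"jaw":0.04},{"translation":[-0.113,0.3,0],"delta_rot":[0,0,1.1],"jaw":0.04},{"translation":[-0.125,0.331,0],"delta_rot":[0,0,1.21],"jaw":0.04},{"translation":[-0.125,0.331,0],"delta_rot":[0,0,1.266],"jaw":0.04}]'; python3 -m inch '[{"translation":[0,0,0],"delta_rot":[0,0,0],"jaw":0.04},{"translation":[0,0,0],"delta_rot":[0,0,0],"jaw":0.04}]';python3 - <<'E'
from h import *
s=st()
f=camera("side");g=camera("scene");h=camera("wrist");save(h,"w3.png")
for q in f,g,h:
  for n in("panel_bar","panel_hinge"):
    for d in spot_point(n,q)[:1]: print(n,round(d["p"],2),w(d["location"],q))
go([.67,.021,.25],.024)
E
```

```text
clock: 9.48
position: [0.6743, 0.0244, 0.2437]
orientation: [[-0.024, 1.0, 0.0], [1.0, 0.024, 0.002], [0.002, 0.0, -1.0]]
wrist_force: [-0.6, -1.4, -0.8]
opening: 0.464
grip_force: 0.0
clock: 9.65
position: [0.6717, 0.0197, 0.2447]
orientation: [[-0.026, 1.0, -0.001], [1.0, 0.026, -0.0], [-0.0, -0.001, -1.0]]
wrist_force: [-0.5, -0.2, 0.7]
opening: 0.468
grip_force: 0.0
t 9.65 pos [0.6717 0.0197 0.2447] F [-0.5 -0.2  0.7] op 0.468 g 0.0
[[-0.026, 1.0, -0.001], [1.0, 0.026, -0.0], [-0.0, -0.001, -1.0]] [-0.09, 0.51, 0.38, 1.44, -0.0, 1.45]
panel_bar 0.61 [0.6715738  0.02364639 0.16318773]
panel_hinge 0.71 [0.56884399 0.01972635 0.07204876]
panel_bar 0.61 [0.67321843 0.02092803 0.16076532]
panel_hinge 0.79 [0.57188195 0.01925145 0.06530408]
panel_bar 0.6 [0.67196848 0.02160618 0.16146581]
panel_hinge 0.9 [0.569487   0.01877498 0.06579884]
[[0.0021, -0.0017, -0.0044], [0.0004, -0.0001, -0.0006], [-0.0001, -0.0007, 3.141]] n>= 1.0
```

View pics/w3.png

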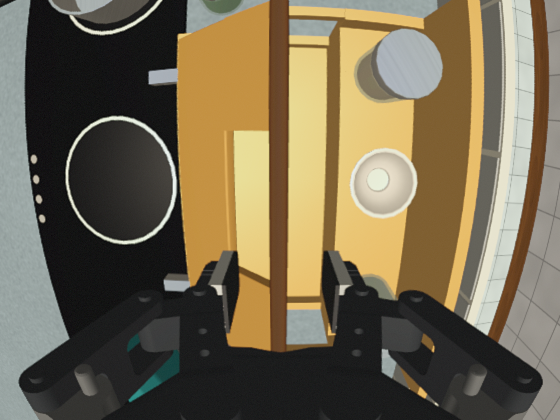

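The dowel (column 279) is centred and parallel between the fingers, and the opening lies to its left. I descend and pinch it.

```bash
python3 -m inch '[{"translation":[0.002,0,0.03],"delta_rot":[0,0,0],"jaw":0.04},{"translation":[0.002,0,0.06],"delta_rot":[0,0,0],"jaw":0.04},{"translation":[0.002,0,0.08],"delta_rot":[0,0,0],"jaw":0.04},{"translation":[0.002,0,0.1],"delta_rot":[0,0,0],"jaw":0.04},{"translation":[0.002,0,0.1],"delta_rot":[0,0,0],"jaw":0.04},{"translation":[0.002,0,0.1],"delta_rot":[0,0,0],"jaw":0.03},{"translation":[0.002,0,0.1],"delta_rot":[0,0,0],"jaw":0.02},{"translation":[0.002,0,0.1],"delta_rot":[0,0,0],"jaw":0.005},{"translation":[0.002,0,0.1],"delta_rot":[0,0,0],"jaw":0.005},{"translation":[0.002,0,0.1],"delta_rot":[0,0,0],"jaw":0.005},{"translation":[0.002,0,0.1],"delta_rot":[0,0,0],"jaw":0.005},{"translation":[0.002,0,0.1],"delta_rot":[0,0,0],"jaw":0.005}]' 40
python3 - <<'E'
from h import *
s=st()
# arc plan relative to grasp: hinge at grasp offset; 
P=np.array(s["position"])+[0,0,.019]
H=np.array([.5695,.0195,.065]); d=P-H; r=np.hypot(d[0],d[2]); a0=np.arctan2(d[2],d[0]); print("r",r,"a0 deg",np.degrees(a0))
for a in np.arange(a0,np.pi+.001,(np.pi-a0)/16):
    print(round(np.degrees(a)),"dx %.4f dz %.4f"%(.14*(np.cos(a)-np.cos(a0)),.14*(np.sin(a)-np.sin(a0))))
E
```

```text
clock: 11.1
position: [0.6724, 0.0214, 0.1462]
orientation: [[-0.024, 1.0, 0.002], [1.0, 0.024, -0.0], [-0.0, 0.002, -1.0]]
wrist_force: [-1.0, -0.5, 2.0]
opening: 0.147
grip_force: 39.2
t 11.1 pos [0.6724 0.0214 0.1462] F [-1.  -0.5  2. ] op 0.147 g 39.186925292015076
[[-0.024, 1.0, 0.002], [1.0, 0.024, -0.0], [-0.0, 0.002, -1.0]] [-0.09, 0.54, 0.17, 1.21, -0.0, 1.46]
r 0.14366480667688042 a0 deg 44.23497418103439
44 dx 0.0000 dz 0.0000
53 dx -0.0155 dz 0.0137
61 dx -0.0329 dz 0.0250
70 dx -0.0517 dz 0.0336
78 dx -0.0716 dz 0.0394
87 dx -0.0922 dz 0.0421
95 dx -0.1129 dz 0.0418
104 dx -0.1333 dz 0.0384
112 dx -0.1530 dz 0.0320
121 dx -0.1716 dz 0.0228
129 dx -0.1886 dz 0.0110
138 dx -0.2036 dz -0.0032
146 dx -0.2165 dz -0.0195
155 dx -0.2267 dz -0.0375
163 dx -0.2342 dz -0.0568
172 dx -0.2388 dz -0.0770
180 dx -0.2403 dz -0.0977
```

```bash
python3 -m inch '[{"translation":[0,-0.0035,-0.0035],"delta_rot":[0,0,0],"jaw":0.005},{"translation":[0,-0.009,-0.0085],"delta_rot":[0,0,0],"jaw":0.005},{"translation":[0,-0.0155,-0.0137],"delta_rot":[0,0,0],"jaw":0.005},{"translation":[0,-0.024,-0.0195],"delta_rot":[0,0,0],"jaw":0.005},{"translation":[0,-0.033,-0.025],"delta_rot":[0,0,0],"jaw":0.005},{"translation":[0,-0.042,-0.0297],"delta_rot":[0,0,0],"jaw":0.005},{"translation":[0,-0.0517,-0.0336],"delta_rot":[0,0,0],"jaw":0.005},{"translation":[0,-0.0615,-0.0368],"delta_rot":[0,0,0],"jaw":0.005},{"translation":[0,-0.0716,-0.0394],"delta_rot":[0,0,0],"jaw":0.005},{"translation":[0,-0.0815,-0.041],"delta_rot":[0,0,0],"jaw":0.005},{"translation":[0,-0.089,-0.042],"delta_rot":[0,0,0],"jaw":0.005},{"translation":[0,-0.0922,-0.0421],"delta_rot":[0,0,0],"jaw":0.005}]'
python3 - <<'E'
from h import *
s=st()
for n in("side","scene"):
    q=camera(n)
    for d in spot_point("panel_bar",q)[:1]: print(round(d["p"],2),w(d["location"],q))
E
```

```text
clock: 12.1
position: [0.5844, 0.0194, 0.193]
orientation: [[-0.024, 1.0, 0.015], [1.0, 0.024, 0.0], [-0.0, 0.015, -1.0]]
wrist_force: [5.7, 2.0, 14.2]
opening: 0.144
grip_force: 42.6
t 12.1 pos [0.5844 0.0194 0.193 ] F [ 5.7  2.  14.2] op 0.144 g 42.5641143321991
[[-0.024, 1.0, 0.015], [1.0, 0.024, 0.0], [-0.0, 0.015, -1.0]] [-0.1, 0.33, -0.02, 1.2, 0.0, 1.44]
0.58 [0.58416001 0.02276835 0.20388649]
0.79 [0.58863162 0.02277155 0.20375175]
```

```bash
python3 -m inch '[{"translation":[0,-0.004,0],"delta_rot":[0,0,0],"jaw":0.005},{"translation":[0,-0.0115,0],"delta_rot":[0,0,0],"jaw":0.005},{"translation":[0,-0.0207,0.0003],"delta_rot":[0,0,0],"jaw":0.005},{"translation":[0,-0.031,0.0018],"delta_rot":[0,0,0],"jaw":0.005},{"translation":[0,-0.0411,0.0037],"delta_rot":[0,0,0],"jaw":0.005},{"translation":[0,-0.051,0.0066],"delta_rot":[0,0,0],"jaw":0.005},{"translation":[0,-0.0608,0.0101],"delta_rot":[0,0,0],"jaw":0.005},{"translation":[0,-0.0702,0.0145],"delta_rot":[0,0,0],"jaw":0.005},{"translation":[0,-0.0794,0.0193],"delta_rot":[0,0,0],"jaw":0.005},{"translation":[0,-0.088,0.025],"delta_rot":[0,0,0],"jaw":0.005},{"translation":[0,-0.0964,0.0311],"delta_rot":[0,0,0],"jaw":0.005},{"translation":[0,-0.1,0.0342],"delta_rot":[0,0,0],"jaw":0.005}]'
python3 - <<'E'
from h import *
s=st()
for n in("side","scene"):
    q=camera(n)
    for d in spot_point("panel_bar",q)[:1]: print(round(d["p"],2),w(d["location"],q))
E
```

```text
clock: 13.3
position: [0.4782, 0.0172, 0.1552]
orientation: [[-0.024, 1.0, 0.001], [1.0, 0.024, 0.0], [-0.0, 0.001, -1.0]]
wrist_force: [-5.1, 0.9, 10.4]
opening: 0.143
grip_force: 48.0
t 13.3 pos [0.4782 0.0172 0.1552] F [-5.1  0.9 10.4] op 0.143 g 48.03287923336029
[[-0.024, 1.0, 0.001], [1.0, 0.024, 0.0], [-0.0, 0.001, -1.0]] [-0.13, 0.17, -0.34, 1.07, 0.0, 1.41]
0.64 [0.48052857 0.02005983 0.17376113]
0.86 [0.4785587  0.01889358 0.17552033]
```

```bash
python3 -m inch '[{"translation":[0,-0.004,0.0035],"delta_rot":[0,0,0],"jaw":0.005},{"translation":[0,-0.0105,0.0098],"delta_rot":[0,0,0],"jaw":0.005},{"translation":[0,-0.017,0.0177],"delta_rot":[0,0,0],"jaw":0.005},{"translation":[0,-0.0235,0.0265],"delta_rot":[0,0,0],"jaw":0.005},{"translation":[0,-0.0294,0.0357],"delta_rot":[0,0,0],"jaw":0.005},{"translation":[0,-0.0335,0.0435],"delta_rot":[0,0,0],"jaw":0.005},{"translation":[0,-0.037,0.0512],"delta_rot":[0,0,0],"jaw":0.005},{"translation":[0,-0.0397,0.0578],"delta_rot":[0,0,0],"jaw":0.005},{"translation":[0,-0.0422,0.065],"delta_rot":[0,0,0],"jaw":0.005},{"translation":[0,-0.0442,0.0715],"delta_rot":[0,0,0],"jaw":0.005},{"translation":[0,-0.0455,0.077],"delta_rot":[0,0,0],"jaw":0.005},{"translation":[0,-0.046,0.0814],"delta_rot":[0,0,0],"jaw":0.005}]'
python3 - <<'E'
from h import *
s=st()
for n in("side","scene"):
    q=camera(n)
    for d in spot_point("panel_bar",q)[:1]: print(round(d["p"],2),w(d["location"],q))
E
```

```text
clock: 14.5
position: [0.4313, 0.0162, 0.0717]
orientation: [[-0.024, 1.0, -0.003], [1.0, 0.024, 0.001], [0.001, -0.003, -1.0]]
wrist_force: [-7.2, 0.6, 4.2]
opening: 0.142
grip_force: 52.8
t 14.5 pos [0.4313 0.0162 0.0717] F [-7.2  0.6  4.2] op 0.142 g 52.78506517410278
[[-0.024, 1.0, -0.003], [1.0, 0.024, 0.001], [0.001, -0.003, -1.0]] [-0.15, 0.16, -0.57, 0.84, 0.0, 1.4]
0.57 [0.43341555 0.01707159 0.09537813]
0.56 [0.4338924  0.01895331 0.09050399]
```

```bash
python3 -m inch '[{"translation":[0,-0.0005,0.003],"delta_rot":[0,0,0],"jaw":0.005},{"translation":[0,-0.001,0.006],"delta_rot":[0,0,0],"jaw":0.005},{"translation":[0,-0.0015,0.009],"delta_rot":[0,0,0],"jaw":0.005},{"translation":[0,-0.002,0.012],"delta_rot":[0,0,0],"jaw":0.005},{"translation":[0,-0.0023,0.0145],"delta_rot":[0,0,0],"jaw":0.005},{"translation":[0,-0.0025,0.017],"delta_rot":[0,0,0],"jaw":0.005},{"translation":[0,-0.0025,0.019],"delta_rot":[0,0,0],"jaw":0.005},{"translation":[0,-0.0025,0.0205],"delta_rot":[0,0,0],"jaw":0.005},{"translation":[0,-0.0025,0.022],"delta_rot":[0,0,0],"jaw":0.005},{"translation":[0,-0.0025,0.023],"delta_rot":[0,0,0],"jaw":0.005},{"translation":[0,-0.0025,0.024],"delta_rot":[0,0,0],"jaw":0.005},{"translation":[0,-0.0025,0.025],"delta_rot":[0,0,0],"jaw":0.005}]';python3 -m inch '[{"translation":[0,0,0.001],"delta_rot":[0,0,0],"jaw":0.005},{"translation":[0,0,0.002],"delta_rot":[0,0,0],"jaw":0.005},{"translation":[0,0,0.003],"delta_rot":[0,0,0],"jaw":0.005},{"translation":[0,0,0.003],"delta_rot":[0,0,0],"jaw":0.005}]'
python3 - <<'E'
from h import *
s=st()
for n in("side","scene"):
    q=camera(n)
    for d in spot_point("panel_bar",q)[:1]: print(round(d["p"],2),w(d["location"],q))
E
```

```text
clock: 15.7
position: [0.4286, 0.0162, 0.0466]
orientation: [[-0.024, 1.0, -0.004], [1.0, 0.024, 0.001], [0.001, -0.004, -1.0]]
wrist_force: [-7.8, 0.7, 3.6]
opening: 0.147
grip_force: 54.0
clock: 16.03
position: [0.4285, 0.0162, 0.0434]
orientation: [[-0.024, 1.0, -0.004], [1.0, 0.024, 0.001], [0.001, -0.004, -1.0]]
wrist_force: [-6.2, 0.8, 1.1]
opening: 0.145
grip_force: 54.1
t 16.03 pos [0.4285 0.0162 0.0434] F [-6.2  0.8  1.1] op 0.145 g 54.120250940322876
[[-0.024, 1.0, -0.004], [1.0, 0.024, 0.001], [0.001, -0.004, -1.0]] [-0.15, 0.19, -0.61, 0.77, -0.0, 1.4]
0.95 [0.42809179 0.01989621 0.06621362]
0.98 [0.42875237 0.0185766  0.06807681]
```

```bash
python3 -m inch '[{"translation":[0,0,0.0005],"delta_rot":[0,0,0],"jaw":0.005},{"translation":[0,0,0.001],"delta_rot":[0,0,0],"jaw":0.005},{"translation":[0,0,0.0015],"delta_rot":[0,0,0],"jaw":0.005},{"translation":[0,0,0.002],"delta_rot":[0,0,0],"jaw":0.005},{"translation":[0,0,0.0025],"delta_rot":[0,0,0],"jaw":0.005},{"translation":[0,0,0.003],"delta_rot":[0,0,0],"jaw":0.005},{"translation":[0,0,0.0035],"delta_rot":[0,0,0],"jaw":0.005},{"translation":[0,0,0.004],"delta_rot":[0,0,0],"jaw":0.005}]'
python3 - <<'E'
from h import *
s=st()
for n in("side","scene"):
    q=camera(n)
    for d in spot_point("panel_bar",q)[:1]+spot_point("panel_hinge",q)[:1]: print(round(d["p"],2),w(d["location"],q))
E
```

```text
clock: 16.9
position: [0.4286, 0.0161, 0.0419]
orientation: [[-0.024, 1.0, -0.003], [1.0, 0.024, 0.0], [0.0, -0.003, -1.0]]
wrist_force: [-17.3, 1.9, 34.7]
opening: 0.144
grip_force: 57.4
t 16.9 pos [0.4286 0.0161 0.0419] F [-17.3   1.9  34.7] op 0.144 g 57.3983108997345
[[-0.024, 1.0, -0.003], [1.0, 0.024, 0.0], [0.0, -0.003, -1.0]] [-0.15, 0.2, -0.62, 0.76, -0.0, 1.4]
0.73 [0.42937465 0.01927673 0.06683048]
0.87 [0.56907441 0.01923028 0.06802374]
0.59 [0.43317004 0.0184731  0.06554828]
0.71 [0.56801892 0.01726855 0.06537512]
```

The panel is on its stop, with 35 N at zero travel. I release it and rise.

```bash
python3 -m inch '[{"translation":[0,0,-0.0035],"delta_rot":[0,0,0],"jaw":0.005},{"translation":[0,0,-0.0035],"delta_rot":[0,0,0],"jaw":0.02},{"translation":[0,0,-0.0035],"delta_rot":[0,0,0],"jaw":0.03},{"translation":[0,0,-0.0035],"delta_rot":[0,0,0],"jaw":0.04},{"translation":[0,0,-0.0035],"delta_rot":[0,0,0],"jaw":0.04},{"translation":[0,0,-0.02],"delta_rot":[0,0,0],"jaw":0.04},{"translation":[0,0,-0.05],"delta_rot":[0,0,0],"jaw":0.04},{"translation":[0,0,-0.09],"delta_rot":[0,0,0],"jaw":0.05},{"translation":[0,0,-0.13],"delta_rot":[0,0,0],"jaw":0.06},{"translation":[0,0,-0.17],"delta_rot":[0,0,0],"jaw":0.07},{"translation":[0,0,-0.19],"delta_rot":[0,0,0],"jaw":0.07},{"translation":[0,0,-0.19],"delta_rot":[0,0,0],"jaw":0.07}]'
python3 - <<'E'
from h import *
s=st()
for n in("side","scene"):
    q=camera(n)
    for d in spot_point("panel_bar",q)[:1]+spot_point("panel_hinge",q)[:1]+[k for k in spot_point("jar1",q) if k["p"]>.25]: print(round(d["p"],2),w(d["location"],q))
go([.598,-.248,.23],1.594)
E
```

```text
clock: 18.2
position: [0.4346, 0.0153, 0.235]
orientation: [[-0.024, 1.0, 0.01], [1.0, 0.024, -0.001], [-0.002, 0.01, -1.0]]
wrist_force: [1.3, -0.1, -0.3]
opening: 0.818
grip_force: 0.0
t 18.2 pos [0.4346 0.0153 0.235 ] F [ 1.3 -0.1 -0.3] op 0.818 g 0.0
[[-0.024, 1.0, 0.01], [1.0, 0.024, -0.001], [-0.002, 0.01, -1.0]] [-0.15, 0.03, -0.29, 1.24, 0.0, 1.4]
0.83 [0.43172961 0.02202242 0.06955359]
0.56 [0.56699501 0.02284689 0.0686689 ]
0.82 [0.33006753 0.53637178 0.00129655]
0.81 [ 5.00874311e-01  5.66912350e-01 -3.11520599e-04]
0.65 [ 0.59245785 -0.24751796  0.00225339]
0.61 [ 0.60412574  0.3790916  -0.00127976]
0.57 [ 0.7065035   0.39806889 -0.00335526]
0.46 [0.59471491 0.24841048 0.0038253 ]
0.57 [0.43283795 0.0192761  0.06722902]
0.69 [0.57066832 0.01863089 0.06461705]
0.97 [0.49601832 0.56405134 0.00210305]
0.83 [ 0.59970577  0.2533924  -0.00222777]
0.77 [ 6.09600870e-01  3.78176349e-01 -1.24450407e-04]
0.69 [ 0.59697706 -0.24619656 -0.00288741]
0.57 [0.33268873 0.53381397 0.00314464]
[[-0.2678, 0.1612, -0.0021], [-0.0016, -0.0024, -1.57], [-0.0024, 0.0016, 1.5716]] n>= 8.0
```

```bash
python3 -m inch '[{"translation":[-0.02,0.013,0],"delta_rot":[0,0,-0.12],"jaw":0.07},{"translation":[-0.045,0.027,0],"delta_rot":[0,0,-0.24],"jaw":0.07},{"translation":[-0.07,0.042,0],"delta_rot":[0,0,-0.36],"jaw":0.07},{"translation":[-0.095,0.057,0],"delta_rot":[0,0,-0.48],"jaw":0.07},{"translation":[-0.12,0.072,0],"delta_rot":[0,0,-0.6],"jaw":0.07},{"translation":[-0.145,0.087,0],"delta_rot":[0,0,-0.72],"jaw":0.07},{"translation":[-0.17,0.102,0],"delta_rot":[0,0,-0.84],"jaw":0.07},{"translation":[-0.195,0.117,0],"delta_rot":[0,0,-0.96],"jaw":0.07},{"translation":[-0.22,0.132,0],"delta_rot":[0,0,-1.08],"jaw":0.07},{"translation":[-0.245,0.147,0],"delta_rot":[0,0,-1.2],"jaw":0.07},{"translation":[-0.268,0.161,0],"delta_rot":[0,0,-1.32],"jaw":0.07},{"translation":[-0.268,0.161,0],"delta_rot":[0,0,-1.44],"jaw":0.07}]';python3 -m inch '[{"translation":[0,0,0],"delta_rot":[0,0,-0.11],"jaw":0.07},{"translation":[0,0,0],"delta_rot":[0,0,-0.13],"jaw":0.07},{"translation":[0,0,0],"delta_rot":[0,0,-0.13],"jaw":0.07}]'
python3 - <<'E'
from h import *
s=st()
q=camera("wrist")
for d in [k for k in spot_point("jar1",q) if k["p"]>.25]: print(round(d["p"],2),w(d["location"],q))
go([.597,-.247,.033],1.594)
E
```

```text
clock: 19.6
position: [0.6002, -0.2527, 0.227]
orientation: [[-0.995, 0.104, -0.001], [0.104, 0.995, -0.0], [0.001, -0.001, -1.0]]
wrist_force: [-1.0, -0.1, -0.9]
opening: 0.816
grip_force: 0.0
clock: 19.85
position: [0.5982, -0.2483, 0.2287]
orientation: [[-1.0, -0.021, -0.002], [-0.021, 1.0, 0.001], [0.002, 0.001, -1.0]]
wrist_force: [0.1, 0.1, -0.1]
opening: 0.822
grip_force: 0.0
t 19.85 pos [ 0.5982 -0.2483  0.2287] F [ 0.1  0.1 -0.1] op 0.822 g 0.0
[[-1.0, -0.021, -0.002], [-0.021, 1.0, 0.001], [0.002, 0.001, -1.0]] [-0.52, 0.46, 0.26, 1.37, 0.0, -0.54]
0.95 [ 5.93369271e-01 -2.48450063e-01  5.22442938e-04]
[[0.0012, 0.001, 0.1964], [0.0004, -0.0006, -0.0022], [-0.0009, -0.0007, 3.1394]] n>= 5.0
```

```bash
python3 -m inch '[{"translation":[0.002,0.001,0.03],"delta_rot":[0,0,0],"jaw":0.07},{"translation":[0.002,0.001,0.065],"delta_rot":[0,0,0],"jaw":0.07},{"translation":[0.002,0.001,0.1],"delta_rot":[0,0,0],"jaw":0.07},{"translation":[0.002,0.001,0.13],"delta_rot":[0,0,0],"jaw":0.07},{"translation":[0.002,0.001,0.155],"delta_rot":[0,0,0],"jaw":0.07},{"translation":[0.002,0.001,0.175],"delta_rot":[0,0,0],"jaw":0.07},{"translation":[0.002,0.001,0.19],"delta_rot":[0,0,0],"jaw":0.07},{"translation":[0.002,0.001,0.196],"delta_rot":[0,0,0],"jaw":0.07},{"translation":[0.002,0.001,0.196],"delta_rot":[0,0,0],"jaw":0.045},{"translation":[0.002,0.001,0.196],"delta_rot":[0,0,0],"jaw":0.045},{"translation":[0.002,0.001,0.196],"delta_rot":[0,0,0],"jaw":0.045},{"translation":[0.002,0.001,0.196],"delta_rot":[0,0,0],"jaw":0.045}]' 30; python3 -m inch '[{"translation":[0,0,-0.001],"delta_rot":[0,0,0],"jaw":0.045},{"translation":[0,0,-0.01],"delta_rot":[0,0,0],"jaw":0.045},{"translation":[0,0,-0.03],"delta_rot":[0,0,0],"jaw":0.045},{"translation":[0,0,-0.06],"delta_rot":[0,0,0],"jaw":0.045},{"translation":[0,0,-0.09],"delta_rot":[0,0,0],"jaw":0.045},{"translation":[0,0,-0.12],"delta_rot":[0,0,0],"jaw":0.045},{"translation":[0,0,-0.14],"delta_rot":[0,0,0],"jaw":0.045},{"translation":[0,0,-0.14],"delta_rot":[0,0,0],"jaw":0.045}]'
python3 - <<'E'
from h import *
s=st()
q=camera("side")
for d in [k for k in spot_point("jar1",q) if k["p"]>.25]: print(round(d["p"],2),w(d["location"],q))
O=np.array([.6735,.0205]);c,sn=np.cos(.024),np.sin(.024)
for y in(-.1,0,.1): print(y,O+[c*-.008-sn*y,sn*-.008+c*y])
go([.668,-.08,.175],1.594)
E
```

```text
clock: 20.95
position: [0.5973, -0.2477, 0.0351]
orientation: [[-1.0, -0.023, 0.002], [-0.023, 1.0, -0.001], [-0.002, -0.001, -1.0]]
wrist_force: [-0.5, -0.8, -2.3]
opening: 0.633
grip_force: 31.9
clock: 21.62
position: [0.5992, -0.2488, 0.1808]
orientation: [[-1.0, -0.023, 0.009], [-0.023, 1.0, -0.005], [-0.009, -0.005, -1.0]]
wrist_force: [1.7, -0.6, -1.3]
opening: 0.635
grip_force: 32.3
t 21.62 pos [ 0.5992 -0.2488  0.1808] F [ 1.7 -0.6 -1.3] op 0.635 g 32.31116214185022
[[-1.0, -0.023, 0.009], [-0.023, 1.0, -0.005], [-0.009, -0.005, -1.0]] [-0.52, 0.47, 0.15, 1.24, 0.0, -0.54]
0.79 [0.50406461 0.5668754  0.00227317]
0.71 [ 5.96597528e-01  2.44381681e-01 -1.96456584e-04]
0.68 [0.60460948 0.37749557 0.0025148 ]
0.59 [ 0.60122339 -0.24965685  0.14936822]
0.55 [ 0.70668445  0.39709948 -0.00141425]
-0.1 [ 0.66790207 -0.07966318]
0 [0.6655023  0.02030802]
0.1 [0.66310253 0.12027922]
[[-0.0747, 0.166, 0.0002], [-0.0014, 0.0026, -0.0001], [0.004, 0.0022, 3.1415]] n>= 5.0
```

```bash
python3 -m inch '[{"translation":[-0.005,0.012,0],"delta_rot":[0,0,0],"jaw":0.045},{"translation":[-0.015,0.036,0],"delta_rot":[0,0,0],"jaw":0.045},{"translation":[-0.027,0.06,0],"delta_rot":[0,0,0],"jaw":0.045},{"translation":[-0.039,0.085,0],"delta_rot":[0,0,0],"jaw":0.045},{"translation":[-0.05,0.11,0],"delta_rot":[0,0,0],"jaw":0.045},{"translation":[-0.06,0.132,0],"delta_rot":[0,0,0],"jaw":0.045},{"translation":[-0.067,0.148,0],"delta_rot":[0,0,0],"jaw":0.045},{"translation":[-0.071,0.16,0],"delta_rot":[0,0,0],"jaw":0.045},{"translation":[-0.073,0.166,0],"delta_rot":[0,0,0],"jaw":0.045},{"translation":[-0.073,0.166,0],"delta_rot":[0,0,0],"jaw":0.045},{"translation":[-0.073,0.166,0],"delta_rot":[0,0,0],"jaw":0.045}]'
python3 - <<'E'
from h import *
s=st()
for n in("side","scene"):
    q=camera(n)
    for k in("organiser","dish","tall_jar_a"):
        for d in [k for k in spot_point(k,q) if k["p"]>.3][:3]: print(k,round(d["p"],2),w(d["location"],q))
q=camera("wrist");save(q,"w4.png")
go([.668,-.08,.047],1.594)
E
```

```text
clock: 22.63
position: [0.6651, -0.0798, 0.173]
orientation: [[-1.0, -0.023, -0.001], [-0.023, 1.0, 0.0], [0.001, 0.0, -1.0]]
wrist_force: [0.2, -0.2, -1.8]
opening: 0.637
grip_force: 32.3
t 22.63 pos [ 0.6651 -0.0798  0.173 ] F [ 0.2 -0.2 -1.8] op 0.637 g 32.271146387793124
[[-1.0, -0.023, -0.001], [-0.023, 1.0, 0.0], [0.001, 0.0, -1.0]] [-0.24, 0.52, 0.22, 1.27, -0.0, -0.26]
organiser 0.71 [ 0.6725058   0.02096259 -0.002129  ]
organiser 0.33 [ 0.66666379 -0.07799365  0.14328941]
dish 0.57 [ 0.68982465 -0.40748052  0.00074468]
dish 0.51 [ 0.66566177 -0.07784016  0.1426094 ]
tall_jar_a 0.93 [ 0.75958776 -0.07888233  0.10402817]
tall_jar_a 0.67 [0.75793637 0.13438799 0.10285138]
organiser 0.56 [ 6.74674854e-01  2.05114928e-02 -4.19901439e-04]
[[-0.0024, 0.0002, 0.1269], [0.0, 0.0003, -0.0007], [0.0004, -0.0, 3.1409]] n>= 4.0
```

View pics/w4.png

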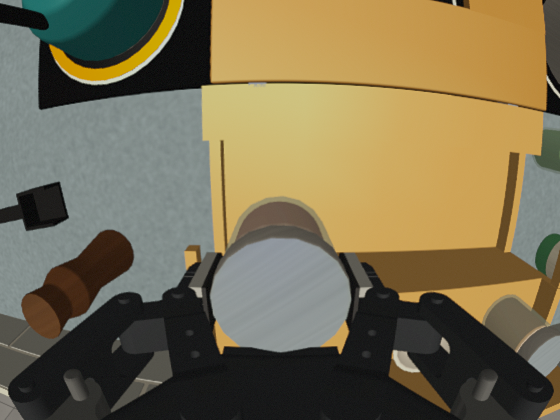

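The wrist view shows the jar (280,290) over the bay, left of centre and clear of the walls. The panel is down and the kettle stands on the orange mark. I lower it gently.

```bash
python3 -m inch '[{"translation":[-0.001,0,0.015],"delta_rot":[0,0,0],"jaw":0.045},{"translation":[-0.001,0,0.035],"delta_rot":[0,0,0],"jaw":0.045},{"translation":[-0.001,0,0.055],"delta_rot":[0,0,0],"jaw":0.045},{"translation":[-0.001,0,0.075],"delta_rot":[0,0,0],"jaw":0.045},{"translation":[-0.001,0,0.092],"delta_rot":[0,0,0],"jaw":0.045},{"translation":[-0.001,0,0.105],"delta_rot":[0,0,0],"jaw":0.045},{"translation":[-0.001,0,0.113],"delta_rot":[0,0,0],"jaw":0.045},{"translation":[-0.001,0,0.118],"delta_rot":[0,0,0],"jaw":0.045},{"translation":[-0.001,0,0.121],"delta_rot":[0,0,0],"jaw":0.045},{"translation":[-0.001,0,0.123],"delta_rot":[0,0,0],"jaw":0.045},{"translation":[-0.001,0,0.1245],"delta_rot":[0,0,0],"jaw":0.045},{"translation":[-0.001,0,0.126],"delta_rot":[0,0,0],"jaw":0.045}]';python3 -m inch '[{"translation":[0,0,0.001],"delta_rot":[0,0,0],"jaw":0.045},{"translation":[0,0,0.001],"delta_rot":[0,0,0],"jaw":0.045}]'
```

```text
clock: 24.08
position: [0.6673, -0.0799, 0.0486]
orientation: [[-1.0, -0.023, 0.002], [-0.023, 1.0, -0.0], [-0.002, -0.0, -1.0]]
wrist_force: [-0.4, 0.1, -1.8]
opening: 0.634
grip_force: 32.3
clock: 24.25
position: [0.6669, -0.0797, 0.0471]
orientation: [[-1.0, -0.023, 0.001], [-0.023, 1.0, 0.0], [-0.001, 0.0, -1.0]]
wrist_force: [-0.1, -0.3, -1.6]
opening: 0.636
grip_force: 32.3
```

```bash
python3 -m inch '[{"translation":[0,0,0.0005],"delta_rot":[0,0,0],"jaw":0.045},{"translation":[0,0,0.001],"delta_rot":[0,0,0],"jaw":0.045},{"translation":[0,0,0.0015],"delta_rot":[0,0,0],"jaw":0.045},{"translation":[0,0,0.0015],"delta_rot":[0,0,0],"jaw":0.045}]';python3 -m inch '[{"translation":[0,0,0.0005],"delta_rot":[0,0,0],"jaw":0.045},{"translation":[0,0,0.001],"delta_rot":[0,0,0],"jaw":0.045},{"translation":[0,0,0.001],"delta_rot":[0,0,0],"jaw":0.045}]'
```

```text
clock: 24.58
position: [0.6668, -0.0797, 0.0455]
orientation: [[-1.0, -0.023, 0.0], [-0.023, 1.0, 0.0], [-0.0, 0.0, -1.0]]
wrist_force: [0.1, -0.4, -1.9]
opening: 0.636
grip_force: 32.3
clock: 24.83
position: [0.6672, -0.0798, 0.0454]
orientation: [[-1.0, -0.023, 0.001], [-0.023, 1.0, -0.0], [-0.001, -0.0, -1.0]]
wrist_force: [-1.2, -0.6, 4.8]
opening: 0.635
grip_force: 32.7
```

```bash
python3 -m inch '[{"translation":[0,0,0],"delta_rot":[0,0,0],"jaw":0.06},{"translation":[0,0,0],"delta_rot":[0,0,0],"jaw":0.07},{"translation":[0,0,0],"delta_rot":[0,0,0],"jaw":0.07},{"translation":[0,0,0],"delta_rot":[0,0,0],"jaw":0.07},{"translation":[0,0,-0.01],"delta_rot":[0,0,0],"jaw":0.07},{"translation":[0,0,-0.03],"delta_rot":[0,0,0],"jaw":0.07},{"translation":[0,0,-0.065],"delta_rot":[0,0,0],"jaw":0.07},{"translation":[0,0,-0.1],"delta_rot":[0,0,0],"jaw":0.07},{"translation":[0,0,-0.14],"delta_rot":[0,0,0],"jaw":0.07},{"translation":[0,0,-0.17],"delta_rot":[0,0,0],"jaw":0.07},{"translation":[0,0,-0.17],"delta_rot":[0,0,0],"jaw":0.07}]'
python3 - <<'E'
from h import *
s=st()
for n in("side","scene"):
    q=camera(n)
    for d in [k for k in spot_point("jar1",q) if k["p"]>.25]: print(round(d["p"],2),w(d["location"],q))
go([.596,.249,.215],1.594)
E
```

```text
clock: 25.75
position: [0.6699, -0.0804, 0.2236]
orientation: [[-1.0, -0.023, 0.013], [-0.023, 1.0, -0.003], [-0.013, -0.003, -1.0]]
wrist_force: [1.0, -0.1, 0.8]
opening: 0.82
grip_force: 0.0
t 25.75 pos [ 0.6699 -0.0804  0.2236] F [ 1.  -0.1  0.8] op 0.82 g 0.0
[[-1.0, -0.023, 0.013], [-0.023, 1.0, -0.003], [-0.013, -0.003, -1.0]] [-0.24, 0.51, 0.32, 1.37, 0.0, -0.26]
0.8 [ 0.70924064  0.39569052 -0.00166073]
0.78 [0.59443353 0.24666357 0.00184562]
0.77 [6.05643758e-01 3.79480105e-01 7.10552639e-05]
0.77 [5.03149234e-01 5.67849532e-01 3.56621344e-04]
0.75 [ 0.66694042 -0.07852725  0.01430596]
0.53 [0.3283908  0.53609146 0.00129226]
0.84 [0.49686198 0.56649259 0.00069289]
0.83 [0.59679939 0.25271801 0.00192893]
0.71 [0.33327479 0.53192403 0.00196792]
0.65 [ 0.60679584  0.37715266 -0.00302167]
0.63 [ 0.71020088  0.39580238 -0.00262664]
[[0.0625, 0.3301, -0.0012], [0.0004, -0.0013, -0.0001], [-0.0021, -0.0007, 3.1415]] n>= 9.0
```

```bash
python3 -m inch '[{"translation":[0.004,0.02,0],"delta_rot":[0,0,0],"jaw":0.07},{"translation":[0.01,0.055,0],"delta_rot":[0,0,0],"jaw":0.07},{"translation":[0.017,0.09,0],"delta_rot":[0,0,0],"jaw":0.07},{"translation":[0.024,0.127,0],"delta_rot":[0,0,0],"jaw":0.07},{"translation":[0.031,0.165,0],"delta_rot":[0,0,0],"jaw":0.07},{"translation":[0.038,0.202,0],"delta_rot":[0,0,0],"jaw":0.07},{"translation":[0.045,0.24,0],"delta_rot":[0,0,0],"jaw":0.07},{"translation":[0.052,0.275,0],"delta_rot":[0,0,0],"jaw":0.07},{"translation":[0.058,0.305,0],"delta_rot":[0,0,0],"jaw":0.07},{"translation":[0.0625,0.33,0],"delta_rot":[0,0,0],"jaw":0.07},{"translation":[0.0625,0.33,0],"delta_rot":[0,0,0],"jaw":0.07},{"translation":[0.0625,0.33,0],"delta_rot":[0,0,0],"jaw":0.07}]'
python3 - <<'E'
from h import *
s=st()
q=camera("wrist");save(q,"w5.png")
for d in [k for k in spot_point("jar1",q) if k["p"]>.25]: print(round(d["p"],2),w(d["location"],q))
go([.596,.249,.035],1.594)
E
```

```text
clock: 26.95
position: [0.595, 0.25, 0.2123]
orientation: [[-1.0, -0.026, -0.003], [-0.026, 1.0, -0.001], [0.003, -0.001, -1.0]]
wrist_force: [-0.4, -1.2, 0.3]
opening: 0.821
grip_force: 0.0
t 26.95 pos [0.595  0.25   0.2123] F [-0.4 -1.2  0.3] op 0.821 g 0.0
[[-1.0, -0.026, -0.003], [-0.026, 1.0, -0.001], [0.003, -0.001, -1.0]] [0.27, 0.46, 0.22, 1.33, -0.0, 0.25]
0.97 [0.50183555 0.56442448 0.00410837]
0.91 [ 0.66596728 -0.07956959  0.01198694]
0.84 [0.7118337  0.39929534 0.00217091]
0.72 [0.60851666 0.38487058 0.00319827]
0.43 [0.45568635 0.02032996 0.01447355]
[[-0.0005, 0.001, 0.1779], [-0.0009, -0.0024, -0.0001], [-0.0037, 0.0015, 3.1415]] n>= 5.0
```

View pics/w5.png

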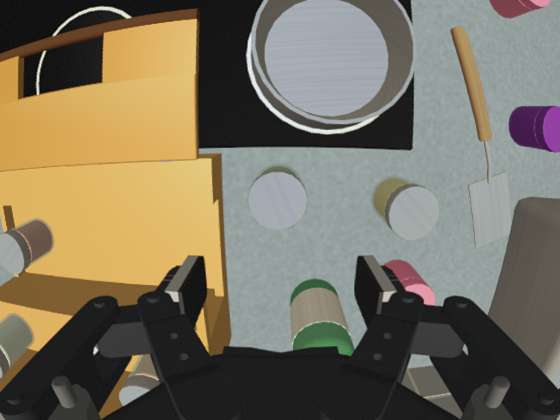

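Jar A (278,197) is centred between the fingers. The oil bottle (318,320) stands close behind, so I check its clearance.

Run:
```python
from h import *
for n in("side","scene","wrist"):
    q=camera(n)
    for d in [k for k in spot_point("oil",q) if k["p"]>.25]: print(n,round(d["p"],2),w(d["location"],q))
```

```text
side 0.56 [0.74107019 0.29290852 0.00125127]
scene 0.75 [0.74008421 0.29586124 0.00197616]
wrist 0.66 [0.741656   0.29550376 0.00530449]
```

```bash
python3 -m inch '[{"translation":[0,0,0.025],"delta_rot":[0,0,0],"jaw":0.07},{"translation":[0,0,0.06],"delta_rot":[0,0,0],"jaw":0.07},{"translation":[0,0,0.09],"delta_rot":[0,0,0],"jaw":0.07},{"translation":[0,0,0.12],"delta_rot":[0,0,0],"jaw":0.07},{"translation":[0,0,0.145],"delta_rot":[0,0,0],"jaw":0.07},{"translation":[0,0,0.165],"delta_rot":[0,0,0],"jaw":0.07},{"translation":[0,0,0.178],"delta_rot":[0,0,0],"jaw":0.07},{"translation":[0,0,0.178],"delta_rot":[0,0,0],"jaw":0.07},{"translation":[0,0,0.178],"delta_rot":[0,0,0],"jaw":0.045},{"translation":[0,0,0.178],"delta_rot":[0,0,0],"jaw":0.045},{"translation":[0,0,0.178],"delta_rot":[0,0,0],"jaw":0.045},{"translation":[0,0,0.178],"delta_rot":[0,0,0],"jaw":0.045}]' 30; python3 -m inch '[{"translation":[0,0,0],"delta_rot":[0,0,0],"jaw":0.045},{"translation":[0,0,-0.01],"delta_rot":[0,0,0],"jaw":0.045},{"translation":[0,0,-0.03],"delta_rot":[0,0,0],"jaw":0.045},{"translation":[0,0,-0.06],"delta_rot":[0,0,0],"jaw":0.045},{"translation":[0,0,-0.09],"delta_rot":[0,0,0],"jaw":0.045},{"translation":[0,0,-0.12],"delta_rot":[0,0,0],"jaw":0.045},{"translation":[0,0,-0.14],"delta_rot":[0,0,0],"jaw":0.045},{"translation":[0,0,-0.14],"delta_rot":[0,0,0],"jaw":0.045}]'
python3 - <<'E'
from h import *
s=st()
q=camera("side")
for d in [k for k in spot_point("jar1",q) if k["p"]>.25]: print(round(d["p"],2),w(d["location"],q))
go([.666,.02,.175],1.594)
E
```

```text
clock: 28.35
position: [0.5973, 0.2489, 0.0375]
orientation: [[-1.0, -0.023, 0.002], [-0.023, 1.0, 0.001], [-0.002, 0.001, -1.0]]
wrist_force: [-0.4, 0.0, -2.3]
opening: 0.633
grip_force: 32.0
clock: 29.02
position: [0.5994, 0.2497, 0.1833]
orientation: [[-1.0, -0.023, 0.01], [-0.023, 1.0, 0.003], [-0.01, 0.003, -1.0]]
wrist_force: [0.9, 0.0, -0.5]
opening: 0.633
grip_force: 32.4
t 29.02 pos [0.5994 0.2497 0.1833] F [ 0.9  0.  -0.5] op 0.633 g 32.39900954067707
[[-1.0, -0.023, 0.01], [-0.023, 1.0, 0.003], [-0.01, 0.003, -1.0]] [0.27, 0.47, 0.15, 1.25, 0.0, 0.25]
0.9 [ 0.66939156 -0.07856466  0.01677386]
0.76 [0.59650219 0.24562665 0.15126856]
0.57 [0.32762142 0.53721264 0.00495846]
0.55 [ 0.70742697  0.39487879 -0.00199494]
0.53 [ 5.03898289e-01  5.65980190e-01 -9.55708965e-05]
0.39 [0.43053813 0.01364512 0.00349217]
[[-0.0635, -0.2305, 0.0027], [0.0007, 0.0028, 0.0001], [-0.0044, 0.0011, -3.1415]] n>= 6.0
```

```bash
python3 -m inch '[{"translation":[-0.004,-0.015,0],"delta_rot":[0,0,0],"jaw":0.045},{"translation":[-0.012,-0.045,0],"delta_rot":[0,0,0],"jaw":0.045},{"translation":[-0.02,-0.078,0],"delta_rot":[0,0,0],"jaw":0.045},{"translation":[-0.029,-0.11,0],"delta_rot":[0,0,0],"jaw":0.045},{"translation":[-0.038,-0.143,0],"delta_rot":[0,0,0],"jaw":0.045},{"translation":[-0.047,-0.175,0],"delta_rot":[0,0,0],"jaw":0.045},{"translation":[-0.055,-0.205,0],"delta_rot":[0,0,0],"jaw":0.045},{"translation":[-0.061,-0.222,0],"delta_rot":[0,0,0],"jaw":0.045},{"translation":[-0.0645,-0.2305,0],"delta_rot":[0,0,0],"jaw":0.045},{"translation":[-0.0645,-0.2305,0],"delta_rot":[0,0,0],"jaw":0.045},{"translation":[-0.0645,-0.2305,0],"delta_rot":[0,0,0],"jaw":0.045}]'
python3 - <<'E'
from h import *
s=st()
go([.666,.02,.05],1.594)
E
```

```text
clock: 30.03
position: [0.6655, 0.0198, 0.1748]
orientation: [[-1.0, -0.023, -0.003], [-0.023, 1.0, 0.001], [0.003, 0.001, -1.0]]
wrist_force: [-1.0, 0.8, -1.7]
opening: 0.634
grip_force: 32.5
t 30.03 pos [0.6655 0.0198 0.1748] F [-1.   0.8 -1.7] op 0.634 g 32.47613299638033
[[-1.0, -0.023, -0.003], [-0.023, 1.0, 0.001], [0.003, 0.001, -1.0]] [-0.09, 0.51, 0.21, 1.27, 0.0, -0.11]
[[-0.0008, 0.0001, 0.1248], [0.0009, -0.0027, -0.0007], [-0.0042, -0.0015, 3.1409]] n>= 3.0
```

```bash
python3 -m inch '[{"translation":[0,0,0.015],"delta_rot":[0,0,0],"jaw":0.045},{"translation":[0,0,0.035],"delta_rot":[0,0,0],"jaw":0.045},{"translation":[0,0,0.055],"delta_rot":[0,0,0],"jaw":0.045},{"translation":[0,0,0.075],"delta_rot":[0,0,0],"jaw":0.045},{"translation":[0,0,0.092],"delta_rot":[0,0,0],"jaw":0.045},{"translation":[0,0,0.105],"delta_rot":[0,0,0],"jaw":0.045},{"translation":[0,0,0.113],"delta_rot":[0,0,0],"jaw":0.045},{"translation":[0,0,0.118],"delta_rot":[0,0,0],"jaw":0.045},{"translation":[0,0,0.121],"delta_rot":[0,0,0],"jaw":0.045},{"translation":[0,0,0.123],"delta_rot":[0,0,0],"jaw":0.045},{"translation":[0,0,0.1245],"delta_rot":[0,0,0],"jaw":0.045},{"translation":[0,0,0.126],"delta_rot":[0,0,0],"jaw":0.045}]';python3 -m inch '[{"translation":[0,0,0.0005],"delta_rot":[0,0,0],"jaw":0.045},{"translation":[0,0,0.0005],"delta_rot":[0,0,0],"jaw":0.045}]'
```

```text
clock: 31.03
position: [0.667, 0.0198, 0.0511]
orientation: [[-1.0, -0.023, 0.002], [-0.023, 1.0, -0.0], [-0.002, -0.0, -1.0]]
wrist_force: [0.3, 0.6, -2.6]
opening: 0.634
grip_force: 32.5
clock: 31.2
position: [0.6666, 0.0197, 0.0502]
orientation: [[-1.0, -0.023, 0.001], [-0.023, 1.0, 0.0], [-0.001, 0.0, -1.0]]
wrist_force: [0.0, 0.1, -2.0]
opening: 0.63
grip_force: 32.5
```

```bash
python3 -m inch '[{"translation":[0,0,0.0005],"delta_rot":[0,0,0],"jaw":0.045},{"translation":[0,0,0.001],"delta_rot":[0,0,0],"jaw":0.045},{"translation":[0,0,0.001],"delta_rot":[0,0,0],"jaw":0.045}]'
```

```text
clock: 31.45
position: [0.6664, 0.0197, 0.0488]
orientation: [[-1.0, -0.023, 0.0], [-0.023, 1.0, 0.0], [-0.0, 0.0, -1.0]]
wrist_force: [0.2, 0.2, -1.4]
opening: 0.635
grip_force: 32.5
```

```bash
python3 -m inch '[{"translation":[0,0,0.0005],"delta_rot":[0,0,0],"jaw":0.045},{"translation":[0,0,0.001],"delta_rot":[0,0,0],"jaw":0.045},{"translation":[0,0,0.0015],"delta_rot":[0,0,0],"jaw":0.045},{"translation":[0,0,0.0015],"delta_rot":[0,0,0],"jaw":0.045}]'
```

```text
clock: 31.78
position: [0.6669, 0.0197, 0.0488]
orientation: [[-1.0, -0.023, 0.002], [-0.023, 1.0, -0.0], [-0.002, -0.0, -1.0]]
wrist_force: [-2.4, 0.4, 5.8]
opening: 0.635
grip_force: 33.1
```

```bash
python3 -m inch '[{"translation":[0,0,0],"delta_rot":[0,0,0],"jaw":0.06},{"translation":[0,0,0],"delta_rot":[0,0,0],"jaw":0.07},{"translation":[0,0,0],"delta_rot":[0,0,0],"jaw":0.07},{"translation":[0,0,0],"delta_rot":[0,0,0],"jaw":0.07},{"translation":[0,0,-0.01],"delta_rot":[0,0,0],"jaw":0.07},{"translation":[0,0,-0.03],"delta_rot":[0,0,0],"jaw":0.07},{"translation":[0,0,-0.065],"delta_rot":[0,0,0],"jaw":0.07},{"translation":[0,0,-0.1],"delta_rot":[0,0,0],"jaw":0.07},{"translation":[0,0,-0.14],"delta_rot":[0,0,0],"jaw":0.07},{"translation":[0,0,-0.175],"delta_rot":[0,0,0],"jaw":0.07},{"translation":[0,0,-0.175],"delta_rot":[0,0,0],"jaw":0.07}]'
python3 - <<'E'
from h import *
s=st()
for n in("side","scene"):
    q=camera(n)
    for d in [k for k in spot_point("jar1",q) if k["p"]>.25]: print(round(d["p"],2),w(d["location"],q))
go([.606,.378,.215],1.594)
E
```

```text
clock: 32.7
position: [0.6698, 0.0196, 0.2323]
orientation: [[-1.0, -0.023, 0.014], [-0.023, 1.0, -0.001], [-0.014, -0.002, -1.0]]
wrist_force: [0.3, -0.7, 0.8]
opening: 0.816
grip_force: 0.0
t 32.7 pos [0.6698 0.0196 0.2323] F [ 0.3 -0.7  0.8] op 0.816 g 0.0
[[-1.0, -0.023, 0.014], [-0.023, 1.0, -0.001], [-0.014, -0.002, -1.0]] [-0.09, 0.49, 0.32, 1.38, 0.0, -0.11]
0.96 [0.66430228 0.01552727 0.01385004]
0.95 [ 0.66901676 -0.07684956  0.01622799]
0.65 [ 0.50399938  0.56595611 -0.00073526]
0.63 [ 7.10224186e-01  3.97569567e-01 -7.00608058e-04]
0.62 [0.45959979 0.01481726 0.0111828 ]
0.57 [0.60442163 0.38015345 0.00249449]
0.94 [ 7.12327061e-01  3.93746732e-01 -5.52111361e-04]
0.9 [0.49938413 0.56701029 0.0028002 ]
0.77 [ 0.6068346   0.37652582 -0.00278593]
0.59 [3.36918680e-01 5.34184714e-01 1.26345858e-04]
[[0.0516, 0.3595, 0.0068], [0.0002, -0.001, 0.0], [0.0015, 0.0003, -3.1416]] n>= 9.0
```

```bash
python3 -m inch '[{"translation":[0.006,0.02,0],"delta_rot":[0,0,0],"jaw":0.07},{"translation":[0.015,0.055,0],"delta_rot":[0,0,0],"jaw":0.07},{"translation":[0.025,0.092,0],"delta_rot":[0,0,0],"jaw":0.07},{"translation":[0.033,0.13,0],"delta_rot":[0,0,0],"jaw":0.07},{"translation":[0.04,0.168,0],"delta_rot":[0,0,0],"jaw":0.07},{"translation":[0.046,0.207,0],"delta_rot":[0,0,0],"jaw":0.07},{"translation":[0.051,0.246,0],"delta_rot":[0,0,0],"jaw":0.07},{"translation":[0.0535,0.285,0],"delta_rot":[0,0,0],"jaw":0.07},{"translation":[0.0535,0.32,0],"delta_rot":[0,0,0],"jaw":0.07},{"translation":[0.0535,0.345,0],"delta_rot":[0,0,0],"jaw":0.07},{"translation":[0.0535,0.3595,0.005],"delta_rot":[0,0,0],"jaw":0.07},{"translation":[0.0535,0.3595,0.005],"delta_rot":[0,0,0],"jaw":0.07}]'; python3 -m inch '[{"translation":[0,0,0],"delta_rot":[0,0,0],"jaw":0.07},{"translation":[0,0,0],"delta_rot":[0,0,0],"jaw":0.07}]'
python3 - <<'E'
from h import *
s=st()
q=camera("wrist");save(q,"w6.png")
for d in [k for k in spot_point("jar1",q) if k["p"]>.25]: print(round(d["p"],2),w(d["location"],q))
go([.606,.378,.035],1.594)
E
```

```text
clock: 33.9
position: [0.6028, 0.3806, 0.2137]
orientation: [[-1.0, -0.027, -0.004], [-0.027, 1.0, -0.001], [0.004, -0.001, -1.0]]
wrist_force: [-0.4, -1.0, -0.7]
opening: 0.822
grip_force: 0.0
clock: 34.07
position: [0.6044, 0.3764, 0.2162]
orientation: [[-1.0, -0.022, -0.002], [-0.022, 1.0, -0.001], [0.002, -0.001, -1.0]]
wrist_force: [-0.4, -0.5, 0.1]
opening: 0.819
grip_force: 0.0
t 34.07 pos [0.6044 0.3764 0.2162] F [-0.4 -0.5  0.1] op 0.819 g 0.0
[[-1.0, -0.022, -0.002], [-0.022, 1.0, -0.001], [0.002, -0.001, -1.0]] [0.44, 0.61, 0.46, 1.43, -0.0, 0.42]
0.88 [0.70939458 0.39825527 0.00332288]
0.75 [0.60482343 0.38262866 0.00188246]
0.66 [0.49996055 0.56914792 0.00226915]
[[-0.0011, 0.0019, 0.1823], [-0.0004, -0.0003, -0.0021], [-0.0005, 0.0007, 3.1395]] n>= 5.0
```

View pics/w6.png

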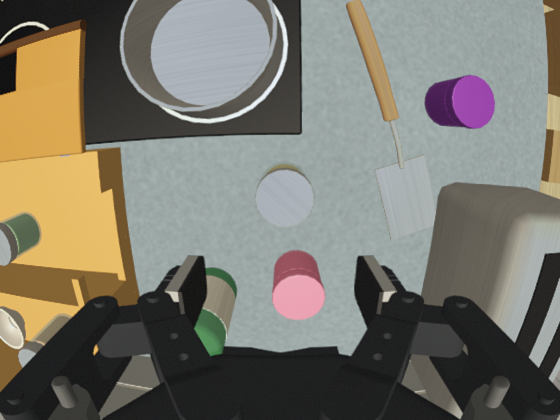

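Jar B (285,196), with the steel lid, is slightly right of centre. The pink one (298,285) lies behind the pads.

```bash
python3 -m inch '[{"translation":[0,0.0025,0.025],"delta_rot":[0,0,0],"jaw":0.07},{"translation":[0,0.0025,0.06],"delta_rot":[0,0,0],"jaw":0.07},{"translation":[0,0.0025,0.09],"delta_rot":[0,0,0],"jaw":0.07},{"translation":[0,0.0025,0.12],"delta_rot":[0,0,0],"jaw":0.07},{"translation":[0,0.0025,0.145],"delta_rot":[0,0,0],"jaw":0.07},{"translation":[0,0.0025,0.165],"delta_rot":[0,0,0],"jaw":0.07},{"translation":[0,0.0025,0.18],"delta_rot":[0,0,0],"jaw":0.07},{"translation":[0,0.0025,0.18],"delta_rot":[0,0,0],"jaw":0.07},{"translation":[0,0.0025,0.18],"delta_rot":[0,0,0],"jaw":0.045},{"translation":[0,0.0025,0.18],"delta_rot":[0,0,0],"jaw":0.045},{"translation":[0,0.0025,0.18],"delta_rot":[0,0,0],"jaw":0.045},{"translation":[0,0.0025,0.18],"delta_rot":[0,0,0],"jaw":0.045}]' 30; python3 -m inch '[{"translation":[0,0,0],"delta_rot":[0,0,0],"jaw":0.045},{"translation":[0,0,-0.01],"delta_rot":[0,0,0],"jaw":0.045},{"translation":[0,0,-0.03],"delta_rot":[0,0,0],"jaw":0.045},{"translation":[0,0,-0.06],"delta_rot":[0,0,0],"jaw":0.045},{"translation":[0,0,-0.09],"delta_rot":[0,0,0],"jaw":0.045},{"translation":[0,0,-0.12],"delta_rot":[0,0,0],"jaw":0.045},{"translation":[0,0,-0.14],"delta_rot":[0,0,0],"jaw":0.045},{"translation":[0,0,-0.14],"delta_rot":[0,0,0],"jaw":0.045}]'
python3 - <<'E'
from h import *
s=st()
q=camera("side")
for d in [k for k in spot_point("jar1",q) if k["p"]>.25]: print(round(d["p"],2),w(d["location"],q))
go([.664,.118,.175],1.594)
E
```

```text
clock: 35.17
position: [0.6053, 0.3806, 0.0388]
orientation: [[-1.0, -0.023, 0.002], [-0.023, 1.0, 0.001], [-0.002, 0.001, -1.0]]
wrist_force: [0.1, -0.5, -2.9]
opening: 0.629
grip_force: 32.0
clock: 35.83
position: [0.607, 0.3819, 0.1849]
orientation: [[-1.0, -0.023, 0.01], [-0.023, 1.0, 0.005], [-0.01, 0.004, -1.0]]
wrist_force: [0.5, 1.1, -1.4]
opening: 0.634
grip_force: 32.4
t 35.83 pos [0.607  0.3819 0.1849] F [ 0.5  1.1 -1.4] op 0.634 g 32.445162534713745
[[-1.0, -0.023, 0.01], [-0.023, 1.0, 0.005], [-0.01, 0.004, -1.0]] [0.45, 0.61, 0.39, 1.34, 0.0, 0.43]
0.82 [ 5.04614486e-01  5.63374015e-01 -1.65666956e-04]
0.77 [0.66440547 0.01514876 0.01456843]
0.69 [7.06308213e-01 3.97927463e-01 6.21156394e-04]
0.62 [ 0.66758461 -0.08004495  0.01554355]
0.62 [0.60776752 0.38436741 0.14877944]
0.6 [3.28696588e-01 5.37558378e-01 3.78666204e-04]
[[-0.0528, -0.2642, 0.0037], [0.0013, 0.0027, 0.0002], [-0.0042, 0.002, -3.1414]] n>= 7.0
```

```bash
python3 -m inch '[{"translation":[0,-0.015,0],"delta_rot":[0,0,0],"jaw":0.045},{"translation":[-0.001,-0.045,0],"delta_rot":[0,0,0],"jaw":0.045},{"translation":[-0.004,-0.078,0],"delta_rot":[0,0,0],"jaw":0.045},{"translation":[-0.01,-0.11,0],"delta_rot":[0,0,0],"jaw":0.045},{"translation":[-0.018,-0.143,0],"delta_rot":[0,0,0],"jaw":0.045},{"translation":[-0.026,-0.175,0],"delta_rot":[0,0,0],"jaw":0.045},{"translation":[-0.036,-0.207,0],"delta_rot":[0,0,0],"jaw":0.045},{"translation":[-0.045,-0.237,0],"delta_rot":[0,0,0],"jaw":0.045},{"translation":[-0.051,-0.256,0],"delta_rot":[0,0,0],"jaw":0.045},{"translation":[-0.054,-0.2645,0],"delta_rot":[0,0,0],"jaw":0.045},{"translation":[-0.054,-0.2645,0],"delta_rot":[0,0,0],"jaw":0.045},{"translation":[-0.054,-0.2645,0],"delta_rot":[0,0,0],"jaw":0.045}]'
python3 - <<'E'
from h import *
s=st()
go([.664,.118,.051],1.594)
E
```

```text
clock: 36.93
position: [0.6637, 0.1175, 0.1758]
orientation: [[-1.0, -0.023, -0.003], [-0.023, 1.0, 0.001], [0.003, 0.001, -1.0]]
wrist_force: [-0.6, 0.1, -2.6]
opening: 0.632
grip_force: 32.6
t 36.93 pos [0.6637 0.1175 0.1758] F [-0.6  0.1 -2.6] op 0.632 g 32.592265605926514
[[-1.0, -0.023, -0.003], [-0.023, 1.0, 0.001], [0.003, 0.001, -1.0]] [0.06, 0.53, 0.24, 1.28, 0.0, 0.03]
[[-0.0006, 0.0004, 0.1248], [0.0007, -0.0027, -0.0005], [-0.0043, -0.0011, 3.1411]] n>= 3.0
```

```bash
python3 -m inch '[{"translation":[0,0,0.015],"delta_rot":[0,0,0],"jaw":0.045},{"translation":[0,0,0.035],"delta_rot":[0,0,0],"jaw":0.045},{"translation":[0,0,0.055],"delta_rot":[0,0,0],"jaw":0.045},{"translation":[0,0,0.075],"delta_rot":[0,0,0],"jaw":0.045},{"translation":[0,0,0.092],"delta_rot":[0,0,0],"jaw":0.045},{"translation":[0,0,0.105],"delta_rot":[0,0,0],"jaw":0.045},{"translation":[0,0,0.113],"delta_rot":[0,0,0],"jaw":0.045},{"translation":[0,0,0.118],"delta_rot":[0,0,0],"jaw":0.045},{"translation":[0,0,0.121],"delta_rot":[0,0,0],"jaw":0.045},{"translation":[0,0,0.123],"delta_rot":[0,0,0],"jaw":0.045},{"translation":[0,0,0.1245],"delta_rot":[0,0,0],"jaw":0.045},{"translation":[0,0,0.126],"delta_rot":[0,0,0],"jaw":0.045}]';python3 -m inch '[{"translation":[0,0,0.0005],"delta_rot":[0,0,0],"jaw":0.045},{"translation":[0,0,0.001],"delta_rot":[0,0,0],"jaw":0.045},{"translation":[0,0,0.001],"delta_rot":[0,0,0],"jaw":0.045}]'
```

```text
clock: 37.93
position: [0.6653, 0.1175, 0.0522]
orientation: [[-1.0, -0.023, 0.002], [-0.023, 1.0, 0.0], [-0.002, 0.0, -1.0]]
wrist_force: [0.0, -0.6, -1.9]
opening: 0.635
grip_force: 32.6
clock: 38.18
position: [0.6648, 0.1172, 0.0506]
orientation: [[-1.0, -0.023, 0.0], [-0.023, 1.0, 0.0], [-0.0, 0.0, -1.0]]
wrist_force: [0.5, -1.3, -2.8]
opening: 0.633
grip_force: 32.6
```

```bash
python3 -m inch '[{"translation":[0,0,0.0005],"delta_rot":[0,0,0],"jaw":0.045},{"translation":[0,0,0.001],"delta_rot":[0,0,0],"jaw":0.045},{"translation":[0,0,0.0015],"delta_rot":[0,0,0],"jaw":0.045},{"translation":[0,0,0.0015],"delta_rot":[0,0,0],"jaw":0.045}]'
```

```text
clock: 38.52
position: [0.6651, 0.1173, 0.0501]
orientation: [[-1.0, -0.023, 0.002], [-0.023, 1.0, -0.0], [-0.002, -0.0, -1.0]]
wrist_force: [-2.1, 0.2, 5.5]
opening: 0.635
grip_force: 33.2
```

```bash
python3 -m inch '[{"translation":[0,0,0],"delta_rot":[0,0,0],"jaw":0.06},{"translation":[0,0,0],"delta_rot":[0,0,0],"jaw":0.07},{"translation":[0,0,0],"delta_rot":[0,0,0],"jaw":0.07},{"translation":[0,0,0],"delta_rot":[0,0,0],"jaw":0.07},{"translation":[0,0,-0.01],"delta_rot":[0,0,0],"jaw":0.07},{"translation":[0,0,-0.03],"delta_rot":[0,0,0],"jaw":0.07},{"translation":[0,0,-0.065],"delta_rot":[0,0,0],"jaw":0.07},{"translation":[0,0,-0.1],"delta_rot":[0,0,0],"jaw":0.07},{"translation":[0,0,-0.14],"delta_rot":[0,0,0],"jaw":0.07},{"translation":[0,0,-0.17],"delta_rot":[0,0,0],"jaw":0.07},{"translation":[0,0,-0.17],"delta_rot":[0,0,0],"jaw":0.07}]'
python3 - <<'E'
from h import *
s=st()
for n in("side","scene"):
    q=camera(n)
    for d in [k for k in spot_point("jar1",q) if k["p"]>.25]+spot_point("panel_bar",q)[:1]: print(round(d["p"],2),w(d["location"],q))
    if n=="side": save(q,"s7.png",(180,120,430,320),3)
go([.43,.018,.2],.024)
E
```

```text
clock: 39.43
position: [0.6678, 0.1175, 0.2281]
orientation: [[-1.0, -0.023, 0.013], [-0.023, 1.0, 0.001], [-0.013, 0.001, -1.0]]
wrist_force: [0.2, 0.1, 1.4]
opening: 0.822
grip_force: 0.0
t 39.43 pos [0.6678 0.1175 0.2281] F [0.2 0.1 1.4] op 0.822 g 0.0
[[-1.0, -0.023, 0.013], [-0.023, 1.0, 0.001], [-0.013, 0.001, -1.0]] [0.06, 0.51, 0.34, 1.38, 0.0, 0.03]
0.92 [ 0.50064288  0.56541715 -0.00329327]
0.91 [ 0.70856881  0.39098232 -0.00252761]
0.89 [0.32953803 0.53473237 0.00533908]
0.85 [0.66352704 0.11699973 0.01270578]
0.72 [0.66484473 0.01904893 0.01228682]
0.7 [ 0.6693867  -0.07888914  0.01423719]
0.83 [0.42876044 0.01825817 0.06575564]
0.77 [ 0.33124096  0.53180231 -0.00082112]
0.69 [ 0.71218884  0.39746606 -0.00349277]
0.6 [0.49978814 0.56718969 0.00092015]
0.91 [0.42974545 0.01789614 0.06648597]
[[0.2358, -0.0938, 0.0177], [-0.0026, -0.0026, 1.57], [0.0026, -0.0026, -1.5716]] n>= 7.0
```

View pics/s7.png

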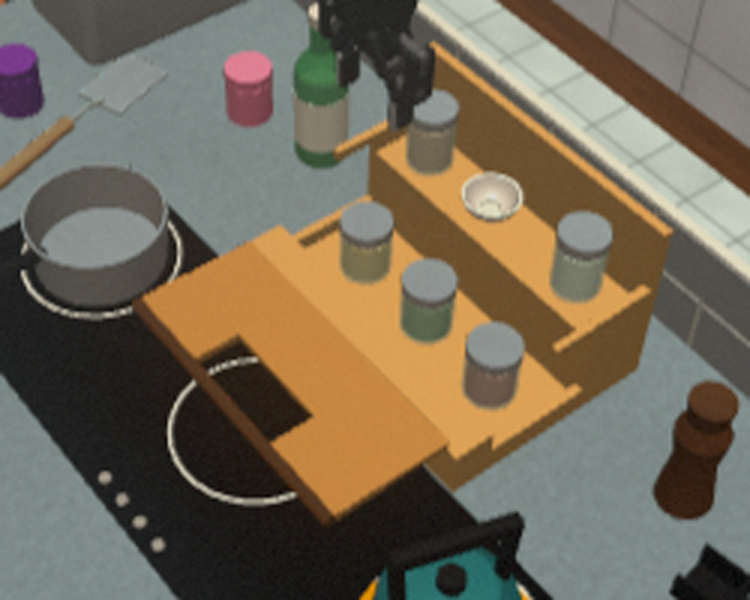

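Crop: all three jars stand upright in the bay at (366,240), (428,300) and (493,365), and the panel is level. Now back to the dowel.

```bash
python3 -m inch '[{"translation":[0.012,-0.005,0],"delta_rot":[0,0,0.12],"jaw":0.06},{"translation":[0.032,-0.013,0],"delta_rot":[0,0,0.24],"jaw":0.05},{"translation":[0.055,-0.022,0],"delta_rot":[0,0,0.36],"jaw":0.04},{"translation":[0.078,-0.031,0],"delta_rot":[0,0,0.48],"jaw":0.04},{"translation":[0.1,-0.04,0],"delta_rot":[0,0,0.6],"jaw":0.04},{"translation":[0.123,-0.049,0],"delta_rot":[0,0,0.72],"jaw":0.04},{"translation":[0.146,-0.058,0],"delta_rot":[0,0,0.84],"jaw":0.04},{"translation":[0.17,-0.067,0],"delta_rot":[0,0,0.96],"jaw":0.04},{"translation":[0.193,-0.076,0.005],"delta_rot":[0,0,1.08],"jaw":0.04},{"translation":[0.215,-0.085,0.01],"delta_rot":[0,0,1.2],"jaw":0.04},{"translation":[0.23,-0.092,0.015],"delta_rot":[0,0,1.32],"jaw":0.04},{"translation":[0.236,-0.094,0.018],"delta_rot":[0,0,1.44],"jaw":0.04}]';python3 -m inch '[{"translation":[0,0,0],"delta_rot":[0,0,0.11],"jaw":0.04},{"translation":[0,0,0],"delta_rot":[0,0,0.13],"jaw":0.04},{"translation":[0,0,0],"delta_rot":[0,0,0.13],"jaw":0.04}]'
python3 - <<'E'
from h import *
s=st()
q=camera("wrist");save(q,"w8.png")
for d in spot_point("panel_bar",q)[:1]: print(round(d["p"],2),w(d["location"],q))
go([.4292,.018,.047],.024)
E
```

```text
clock: 40.73
position: [0.4273, 0.0175, 0.1991]
orientation: [[-0.147, 0.989, -0.004], [0.989, 0.147, 0.0], [0.001, -0.004, -1.0]]
wrist_force: [0.2, 1.0, -0.1]
opening: 0.473
grip_force: 0.0
clock: 40.98
position: [0.4303, 0.0178, 0.2]
orientation: [[-0.026, 1.0, -0.002], [1.0, 0.026, 0.0], [0.0, -0.001, -1.0]]
wrist_force: [0.6, 0.2, 0.1]
opening: 0.466
grip_force: 0.0
t 40.98 pos [0.4303 0.0178 0.2   ] F [0.6 0.2 0.1] op 0.466 g 0.0
[[-0.026, 1.0, -0.002], [1.0, 0.026, 0.0], [0.0, -0.001, -1.0]] [-0.15, 0.05, -0.36, 1.17, 0.0, 1.4]
0.85 [0.43376651 0.01817632 0.06824391]
[[0.0001, -0.0015, 0.1534], [-0.0008, -0.0002, 0.0026], [0.0004, -0.0012, -3.1389]] n>= 4.0
```

View pics/w8.png

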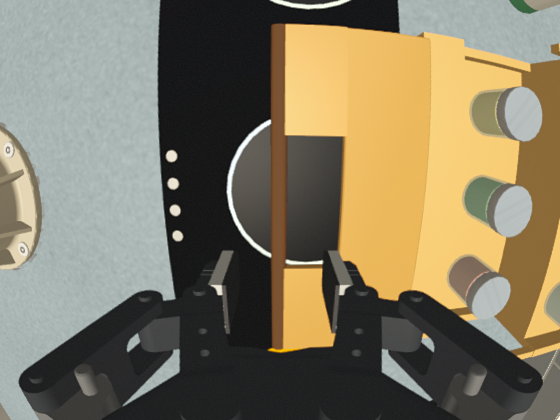

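The dowel (col 278) is centred and the right finger is over the opening. I descend and pinch.

```bash
python3 -m inch '[{"translation":[0,0,0.03],"delta_rot":[0,0,0],"jaw":0.04},{"translation":[0,0,0.06],"delta_rot":[0,0,0],"jaw":0.04},{"translation":[0,0,0.09],"delta_rot":[0,0,0],"jaw":0.04},{"translation":[0,0,0.115],"delta_rot":[0,0,0],"jaw":0.04},{"translation":[0,0,0.138],"delta_rot":[0,0,0],"jaw":0.04},{"translation":[0,0,0.154],"delta_rot":[0,0,0],"jaw":0.04},{"translation":[0,0,0.154],"delta_rot":[0,0,0],"jaw":0.03},{"translation":[0,0,0.154],"delta_rot":[0,0,0],"jaw":0.02},{"translation":[0,0,0.154],"delta_rot":[0,0,0],"jaw":0.005},{"translation":[0,0,0.154],"delta_rot":[0,0,0],"jaw":0.005},{"translation":[0,0,0.154],"delta_rot":[0,0,0],"jaw":0.005},{"translation":[0,0,0.154],"delta_rot":[0,0,0],"jaw":0.005}]' 40
python3 - <<'E'
from h import *
s=st()
a0=np.pi
for a in np.linspace(np.pi,np.radians(38),25):
    print(round(np.degrees(a)),"%.4f %.4f"%(.14*(np.cos(a)+1),-.14*np.sin(a)))
E
```

```text
clock: 42.08
position: [0.4284, 0.018, 0.0469]
orientation: [[-0.025, 1.0, -0.004], [1.0, 0.025, -0.0], [-0.0, -0.004, -1.0]]
wrist_force: [-5.7, -0.2, -4.5]
opening: 0.144
grip_force: 38.9
t 42.08 pos [0.4284 0.018  0.0469] F [-5.7 -0.2 -4.5] op 0.144 g 38.90686511993408
[[-0.025, 1.0, -0.004], [1.0, 0.025, -0.0], [-0.0, -0.004, -1.0]] [-0.15, 0.19, -0.61, 0.78, -0.0, 1.4]
180 0.0000 -0.0000
174 0.0007 -0.0144
168 0.0030 -0.0287
162 0.0067 -0.0427
156 0.0118 -0.0562
150 0.0183 -0.0691
144 0.0260 -0.0813
139 0.0350 -0.0926
133 0.0451 -0.1029
127 0.0562 -0.1122
121 0.0682 -0.1202
115 0.0810 -0.1270
109 0.0944 -0.1324
103 0.1083 -0.1364
97 0.1225 -0.1389
91 0.1369 -0.1400
85 0.1514 -0.1395
79 0.1657 -0.1376
74 0.1798 -0.1342
68 0.1934 -0.1294
62 0.2064 -0.1232
56 0.2188 -0.1157
50 0.2303 -0.1070
44 0.2408 -0.0971
38 0.2503 -0.0862
```

```bash
python3 -m inch '[{"translation":[0,0.0003,-0.005],"delta_rot":[0,0,0],"jaw":0.005},{"translation":[0,0.0007,-0.0144],"delta_rot":[0,0,0],"jaw":0.005},{"translation":[0,0.0025,-0.025],"delta_rot":[0,0,0],"jaw":0.005},{"translation":[0,0.0047,-0.0357],"delta_rot":[0,0,0],"jaw":0.005},{"translation":[0,0.0078,-0.046],"delta_rot":[0,0,0],"jaw":0.005},{"translation":[0,0.0118,-0.0562],"delta_rot":[0,0,0],"jaw":0.005},{"translation":[0,0.0166,-0.066],"delta_rot":[0,0,0],"jaw":0.005},{"translation":[0,0.0222,-0.0756],"delta_rot":[0,0,0],"jaw":0.005},{"translation":[0,0.0288,-0.0851],"delta_rot":[0,0,0],"jaw":0.005},{"translation":[0,0.0364,-0.0941],"delta_rot":[0,0,0],"jaw":0.005},{"translation":[0,0.0421,-0.1],"delta_rot":[0,0,0],"jaw":0.005},{"translation":[0,0.0451,-0.1029],"delta_rot":[0,0,0],"jaw":0.005}]'
python3 - <<'E'
from h import *
s=st()
for n in("side","scene"):
    q=camera(n)
    for d in spot_point("panel_bar",q)[:1]: print(round(d["p"],2),w(d["location"],q))
E
```

```text
clock: 43.08
position: [0.4718, 0.0189, 0.1514]
orientation: [[-0.025, 1.0, -0.008], [1.0, 0.025, -0.001], [-0.001, -0.008, -1.0]]
wrist_force: [-15.6, -2.3, 8.4]
opening: 0.143
grip_force: 39.2
t 43.08 pos [0.4718 0.0189 0.1514] F [-15.6  -2.3   8.4] op 0.143 g 39.16482925415039
[[-0.025, 1.0, -0.008], [1.0, 0.025, -0.001], [-0.001, -0.008, -1.0]] [-0.13, 0.16, -0.35, 1.06, -0.0, 1.42]
0.81 [0.47686874 0.01788477 0.17018869]
```

```bash
python3 -m inch '[{"translation":[0,0.004,-0.0035],"delta_rot":[0,0,0],"jaw":0.005},{"translation":[0,0.0111,-0.0093],"delta_rot":[0,0,0],"jaw":0.005},{"translation":[0,0.019,-0.0148],"delta_rot":[0,0,0],"jaw":0.005},{"translation":[0,0.0273,-0.0197],"delta_rot":[0,0,0],"jaw":0.005},{"translation":[0,0.0359,-0.0241],"delta_rot":[0,0,0],"jaw":0.005},{"translation":[0,0.0448,-0.0279],"delta_rot":[0,0,0],"jaw":0.005},{"translation":[0,0.054,-0.031],"delta_rot":[0,0,0],"jaw":0.005},{"translation":[0,0.0632,-0.0335],"delta_rot":[0,0,0],"jaw":0.005},{"translation":[0,0.0727,-0.0353],"delta_rot":[0,0,0],"jaw":0.005},{"translation":[0,0.0822,-0.0365],"delta_rot":[0,0,0],"jaw":0.005},{"translation":[0,0.0918,-0.0371],"delta_rot":[0,0,0],"jaw":0.005},{"translation":[0,0.096,-0.0371],"delta_rot":[0,0,0],"jaw":0.005}]'
python3 - <<'E'
from h import *
s=st()
for n in("side","scene"):
    q=camera(n)
    for d in spot_point("panel_bar",q)[:1]: print(round(d["p"],2),w(d["location"],q))
E
```

```text
clock: 44.28
position: [0.5732, 0.0211, 0.1901]
orientation: [[-0.025, 1.0, 0.003], [1.0, 0.025, -0.001], [-0.001, 0.003, -1.0]]
wrist_force: [-3.4, -0.1, 1.9]
opening: 0.145
grip_force: 40.7
t 44.28 pos [0.5732 0.0211 0.1901] F [-3.4 -0.1  1.9] op 0.145 g 40.699002742767334
[[-0.025, 1.0, 0.003], [1.0, 0.025, -0.001], [-0.001, 0.003, -1.0]] [-0.1, 0.32, -0.04, 1.2, -0.0, 1.44]
0.84 [0.57509635 0.02382782 0.20627554]
0.94 [0.5759413  0.01860169 0.20696702]
```

```bash
python3 -m inch '[{"translation":[0,0.004,0.0002],"delta_rot":[0,0,0],"jaw":0.005},{"translation":[0,0.011,0.0008],"delta_rot":[0,0,0],"jaw":0.005},{"translation":[0,0.0194,0.002],"delta_rot":[0,0,0],"jaw":0.005},{"translation":[0,0.029,0.0041],"delta_rot":[0,0,0],"jaw":0.005},{"translation":[0,0.0384,0.0068],"delta_rot":[0,0,0],"jaw":0.005},{"translation":[0,0.0475,0.01],"delta_rot":[0,0,0],"jaw":0.005},{"translation":[0,0.0565,0.014],"delta_rot":[0,0,0],"jaw":0.005},{"translation":[0,0.0651,0.0187],"delta_rot":[0,0,0],"jaw":0.005},{"translation":[0,0.0725,0.0233],"delta_rot":[0,0,0],"jaw":0.005},{"translation":[0,0.079,0.0279],"delta_rot":[0,0,0],"jaw":0.005},{"translation":[0,0.0835,0.0314],"delta_rot":[0,0,0],"jaw":0.005},{"translation":[0,0.086,0.0335],"delta_rot":[0,0,0],"jaw":0.005}]'
python3 - <<'E'
from h import *
s=st()
for n in("side","scene"):
    q=camera(n)
    for d in spot_point("panel_bar",q)[:1]: print(round(d["p"],2),w(d["location"],q))
E
```

```text
clock: 45.48
position: [0.6588, 0.023, 0.1526]
orientation: [[-0.024, 1.0, 0.0], [1.0, 0.024, -0.0], [-0.0, 0.0, -1.0]]
wrist_force: [-0.2, -3.7, 4.4]
opening: 0.145
grip_force: 45.0
t 45.48 pos [0.6588 0.023  0.1526] F [-0.2 -3.7  4.4] op 0.145 g 45.017446875572205
[[-0.024, 1.0, 0.0], [1.0, 0.024, -0.0], [-0.0, 0.0, -1.0]] [-0.09, 0.51, 0.14, 1.21, -0.0, 1.46]
0.97 [0.65887716 0.02590187 0.17400891]
0.85 [0.66094132 0.02138179 0.17277101]
```

```bash
python3 -m inch '[{"translation":[0,0.002,0.0018],"delta_rot":[0,0,0],"jaw":0.005},{"translation":[0,0.004,0.0036],"delta_rot":[0,0,0],"jaw":0.005},{"translation":[0,0.006,0.0054],"delta_rot":[0,0,0],"jaw":0.005},{"translation":[0,0.008,0.0073],"delta_rot":[0,0,0],"jaw":0.005},{"translation":[0,0.01,0.0093],"delta_rot":[0,0,0],"jaw":0.005},{"translation":[0,0.0115,0.0109],"delta_rot":[0,0,0],"jaw":0.005},{"translation":[0,0.013,0.0125],"delta_rot":[0,0,0],"jaw":0.005},{"translation":[0,0.0142,0.0138],"delta_rot":[0,0,0],"jaw":0.005},{"translation":[0,0.0152,0.0149],"delta_rot":[0,0,0],"jaw":0.005},{"translation":[0,0.016,0.0158],"delta_rot":[0,0,0],"jaw":0.005},{"translation":[0,0.0167,0.0167],"delta_rot":[0,0,0],"jaw":0.005},{"translation":[0,0.0173,0.0174],"delta_rot":[0,0,0],"jaw":0.005}]'
python3 - <<'E'
from h import *
s=st()
for n in("side","scene"):
    q=camera(n)
    for d in spot_point("panel_bar",q)[:1]: print(round(d["p"],2),w(d["location"],q))
E
```

```text
clock: 46.68
position: [0.6748, 0.0233, 0.1357]
orientation: [[-0.024, 1.0, -0.001], [1.0, 0.024, -0.001], [-0.0, -0.001, -1.0]]
wrist_force: [-2.3, -5.1, 3.6]
opening: 0.147
grip_force: 45.9
t 46.68 pos [0.6748 0.0233 0.1357] F [-2.3 -5.1  3.6] op 0.147 g 45.877835154533386
[[-0.024, 1.0, -0.001], [1.0, 0.024, -0.001], [-0.0, -0.001, -1.0]] [-0.08, 0.55, 0.17, 1.19, -0.0, 1.46]
0.84 [0.67546819 0.02518306 0.15839895]
0.86 [0.67747671 0.02642386 0.15622627]
```

```bash
python3 -m inch '[{"translation":[0,0.0004,0.0005],"delta_rot":[0,0,0],"jaw":0.005},{"translation":[0,0.0008,0.001],"delta_rot":[0,0,0],"jaw":0.005},{"translation":[0,0.0012,0.0015],"delta_rot":[0,0,0],"jaw":0.005},{"translation":[0,0.0016,0.002],"delta_rot":[0,0,0],"jaw":0.005},{"translation":[0,0.002,0.0025],"delta_rot":[0,0,0],"jaw":0.005},{"translation":[0,0.0024,0.003],"delta_rot":[0,0,0],"jaw":0.005},{"translation":[0,0.0028,0.0035],"delta_rot":[0,0,0],"jaw":0.005},{"translation":[0,0.0032,0.004],"delta_rot":[0,0,0],"jaw":0.005},{"translation":[0,0.0035,0.0045],"delta_rot":[0,0,0],"jaw":0.005},{"translation":[0,0.0038,0.005],"delta_rot":[0,0,0],"jaw":0.005},{"translation":[0,0.004,0.0055],"delta_rot":[0,0,0],"jaw":0.005},{"translation":[0,0.004,0.0055],"delta_rot":[0,0,0],"jaw":0.005}]'
python3 - <<'E'
from h import *
s=st()
for n in("side","scene"):
    q=camera(n)
    for d in spot_point("panel_bar",q)[:1]: print(round(d["p"],2),w(d["location"],q))
E
```

```text
clock: 47.88
position: [0.6787, 0.0234, 0.1306]
orientation: [[-0.024, 1.0, -0.001], [1.0, 0.024, -0.001], [-0.001, -0.001, -1.0]]
wrist_force: [-1.1, -5.3, 5.6]
opening: 0.145
grip_force: 46.4
t 47.88 pos [0.6787 0.0234 0.1306] F [-1.1 -5.3  5.6] op 0.145 g 46.38147532939911
[[-0.024, 1.0, -0.001], [1.0, 0.024, -0.001], [-0.001, -0.001, -1.0]] [-0.08, 0.56, 0.17, 1.19, -0.0, 1.46]
0.91 [0.67743134 0.02351714 0.15265955]
0.72 [0.67885202 0.0256341  0.1509732 ]
```

```bash
python3 -m inch '[{"translation":[0,0.0003,0.0005],"delta_rot":[0,0,0],"jaw":0.005},{"translation":[0,0.0006,0.001],"delta_rot":[0,0,0],"jaw":0.005},{"translation":[0,0.0009,0.0015],"delta_rot":[0,0,0],"jaw":0.005},{"translation":[0,0.0012,0.002],"delta_rot":[0,0,0],"jaw":0.005},{"translation":[0,0.0015,0.0025],"delta_rot":[0,0,0],"jaw":0.005},{"translation":[0,0.0018,0.003],"delta_rot":[0,0,0],"jaw":0.005}]'
python3 - <<'E'
from h import *
s=st()
for n in("side","scene"):
    q=camera(n)
    for d in spot_point("panel_bar",q)[:1]: print(round(d["p"],2),w(d["location"],q))
E
```

```text
clock: 48.58
position: [0.6788, 0.0234, 0.1304]
orientation: [[-0.024, 1.0, -0.002], [1.0, 0.024, -0.001], [-0.001, -0.002, -1.0]]
wrist_force: [-14.3, -5.7, 23.0]
opening: 0.15
grip_force: 48.2
t 48.58 pos [0.6788 0.0234 0.1304] F [-14.3  -5.7  23. ] op 0.15 g 48.19040358066559
[[-0.024, 1.0, -0.002], [1.0, 0.024, -0.001], [-0.001, -0.002, -1.0]] [-0.08, 0.56, 0.17, 1.19, -0.0, 1.46]
0.69 [0.67875347 0.0251654  0.15524512]
0.93 [0.6828225  0.02114981 0.15303145]
```

```bash
python3 -m inch '[{"translation":[0,-0.001,-0.002],"delta_rot":[0,0,0],"jaw":0.005},{"translation":[0,-0.001,-0.002],"delta_rot":[0,0,0],"jaw":0.02},{"translation":[0,-0.001,-0.002],"delta_rot":[0,0,0],"jaw":0.03},{"translation":[0,-0.001,-0.002],"delta_rot":[0,0,0],"jaw":0.04},{"translation":[0,-0.001,-0.002],"delta_rot":[0,0,0],"jaw":0.04},{"translation":[0,-0.001,-0.02],"delta_rot":[0,0,0],"jaw":0.04},{"translation":[0,-0.001,-0.05],"delta_rot":[0,0,0],"jaw":0.04},{"translation":[0,-0.001,-0.085],"delta_rot":[0,0,0],"jaw":0.04},{"translation":[0,-0.001,-0.115],"delta_rot":[0,0,0],"jaw":0.04},{"translation":[0,-0.001,-0.115],"delta_rot":[0,0,0],"jaw":0.04}]'
python3 - <<'E'
from h import *
s=st()
for n in("side","scene"):
    q=camera(n)
    for d in spot_point("panel_bar",q)[:1]+spot_point("kettle",q)[:1]: print(round(d["p"],2),w(d["location"],q))
    if n=="side": save(q,"s9.png",(230,140,430,390),2.4)
go([.461,-.2655,.25],1.29)
E
```

```text
clock: 49.62
position: [0.6827, 0.0241, 0.2496]
orientation: [[-0.025, 1.0, 0.011], [1.0, 0.025, -0.0], [-0.0, 0.011, -1.0]]
wrist_force: [0.5, -0.4, 1.4]
opening: 0.471
grip_force: 0.0
t 49.62 pos [0.6827 0.0241 0.2496] F [ 0.5 -0.4  1.4] op 0.471 g 0.0
[[-0.025, 1.0, 0.011], [1.0, 0.025, -0.0], [-0.0, 0.011, -1.0]] [-0.08, 0.53, 0.41, 1.45, 0.0, 1.46]
0.62 [0.67672485 0.02527341 0.15318525]
0.64 [0.44597079 0.29883082 0.00590338]
0.73 [0.52828392 0.49604624 0.00316971]
0.85 [ 0.45995007 -0.26560333  0.0046857 ]
[[-0.2842, -0.2251, -0.0091], [-0.0025, -0.0027, -1.2659], [-0.0029, 0.0027, 1.8757]] n>= 9.0
```

View pics/s9.png

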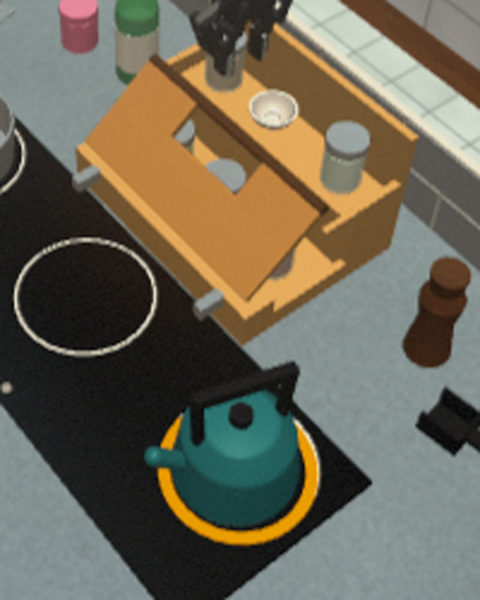

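The panel is shut over the jars, the middle ring is free with its centre at crop (86,296), and the kettle stands on the orange ring.

```bash
python3 -m inch '[{"translation":[-0.024,-0.02,0],"delta_rot":[0,0,-0.11],"jaw":0.05},{"translation":[-0.05,-0.04,0],"delta_rot":[0,0,-0.22],"jaw":0.05},{"translation":[-0.076,-0.06,0],"delta_rot":[0,0,-0.33],"jaw":0.05},{"translation":[-0.102,-0.081,0],"delta_rot":[0,0,-0.44],"jaw":0.05},{"translation":[-0.128,-0.101,0],"delta_rot":[0,0,-0.55],"jaw":0.05},{"translation":[-0.154,-0.122,0],"delta_rot":[0,0,-0.66],"jaw":0.05},{"translation":[-0.18,-0.143,0],"delta_rot":[0,0,-0.77],"jaw":0.05},{"translation":[-0.206,-0.163,0],"delta_rot":[0,0,-0.88],"jaw":0.05},{"translation":[-0.232,-0.184,0],"delta_rot":[0,0,-0.99],"jaw":0.05},{"translation":[-0.258,-0.205,0],"delta_rot":[0,0,-1.1],"jaw":0.05},{"translation":[-0.284,-0.223,0],"delta_rot":[0,0,-1.21],"jaw":0.05},{"translation":[-0.284,-0.223,0],"delta_rot":[0,0,-1.266],"jaw":0.05}]'; python3 -m inch '[{"translation":[0,0,0],"delta_rot":[0,0,0],"jaw":0.05},{"translation":[0,0,0],"delta_rot":[0,0,0],"jaw":0.05}]'
python3 - <<'E'
from h import *
s=st()
q=camera("wrist");save(q,"w10.png")
p=camera("side");print("ring",hit(230+86/2.4,140+296/2.4,.008,p))
go([.461,-.2656,.1555],1.29)
E
```

```text
clock: 50.92
position: [0.4607, -0.269, 0.2411]
orientation: [[-0.961, 0.277, -0.003], [0.277, 0.961, -0.0], [0.003, -0.001, -1.0]]
wrist_force: [1.0, 0.5, 0.1]
opening: 0.582
grip_force: 0.0
clock: 51.08
position: [0.4633, -0.2653, 0.2414]
orientation: [[-0.96, 0.28, -0.001], [0.28, 0.96, 0.002], [0.002, 0.001, -1.0]]
wrist_force: [-0.1, 0.5, 0.4]
opening: 0.588
grip_force: 0.0
t 51.08 pos [ 0.4633 -0.2653  0.2414] F [-0.1  0.5  0.4] op 0.588 g 0.0
[[-0.96, 0.28, -0.001], [0.28, 0.96, 0.002], [0.002, 0.001, -1.0]] [-0.67, 0.23, -0.04, 1.3, 0.0, -0.39]
ring [0.45934861 0.01328011 0.008     ]
[[0.0025, -0.0018, 0.0862], [0.0008, -0.001, -0.0005], [-0.0016, -0.0013, 3.1411]] n>= 3.0
```

View pics/w10.png

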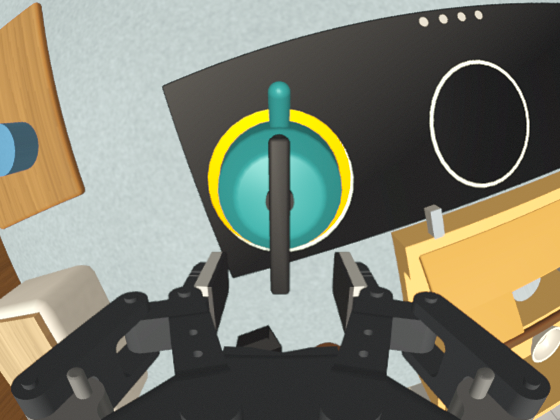

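The handle (280,215) is centred and parallel. I grip it as before.

```bash
python3 -m inch '[{"translation":[0.002,0,0.02],"delta_rot":[0,0,0],"jaw":0.05},{"translation":[0.002,0,0.04],"delta_rot":[0,0,0],"jaw":0.05},{"translation":[0.002,0,0.06],"delta_rot":[0,0,0],"jaw":0.05},{"translation":[0.002,0,0.078],"delta_rot":[0,0,0],"jaw":0.05},{"translation":[0.002,0,0.0855],"delta_rot":[0,0,0],"jaw":0.05},{"translation":[0.002,0,0.0855],"delta_rot":[0,0,0],"jaw":0.04},{"translation":[0.002,0,0.0855],"delta_rot":[0,0,0],"jaw":0.03},{"translation":[0.002,0,0.0855],"delta_rot":[0,0,0],"jaw":0.02},{"translation":[0.002,0,0.0855],"delta_rot":[0,0,0],"jaw":0.005},{"translation":[0.002,0,0.0855],"delta_rot":[0,0,0],"jaw":0.005},{"translation":[0.002,0,0.0855],"delta_rot":[0,0,0],"jaw":0.005},{"translation":[0.002,0,0.0855],"delta_rot":[0,0,0],"jaw":0.005}]' 25
python3 - <<'E'
from h import *
st()
f=camera("side");g=camera("scene")
for q in f,g:
  for d in spot_point("kettle",q)[:1]+spot_point("middle_ring",q)[:1]: print(w(d["location"],q))
go([.46,.0145,.156],1.29)
E
```

```text
clock: 52.18
position: [0.4628, -0.2653, 0.1582]
orientation: [[-0.961, 0.277, 0.002], [0.277, 0.961, -0.001], [-0.003, -0.0, -1.0]]
wrist_force: [0.9, 1.1, 5.6]
opening: 0.156
grip_force: 31.5
t 52.18 pos [ 0.4628 -0.2653  0.1582] F [0.9 1.1 5.6] op 0.156 g 31.547310948371887
[[-0.961, 0.277, 0.002], [0.277, 0.961, -0.001], [-0.003, -0.0, -1.0]] [-0.67, 0.26, -0.2, 1.1, 0.0, -0.39]
[ 0.4606974  -0.26364677  0.01320997]
[0.45830829 0.01316494 0.01319821]
[ 0.4600118  -0.26508556  0.00630685]
[0.46386301 0.01663521 0.00534808]
[[0.0803, 0.2681, 0.0018], [-0.0004, 0.0028, -0.0], [0.0043, 0.0007, 3.1416]] n>= 7.0
```

```bash
python3 -m inch '[{"translation":[0.0012,0.004,0],"delta_rot":[0,0,0],"jaw":0.005},{"translation":[0.0035,0.012,0],"delta_rot":[0,0,0],"jaw":0.005},{"translation":[0.0065,0.0225,0],"delta_rot":[0,0,0],"jaw":0.005},{"translation":[0.0102,0.035,0],"delta_rot":[0,0,0],"jaw":0.005},{"translation":[0.0142,0.049,0],"delta_rot":[0,0,0],"jaw":0.005},{"translation":[0.0183,0.063,0],"delta_rot":[0,0,0],"jaw":0.005},{"translation":[0.0224,0.077,0],"delta_rot":[0,0,0],"jaw":0.005},{"translation":[0.0264,0.091,0],"delta_rot":[0,0,0],"jaw":0.005},{"translation":[0.0305,0.105,0],"delta_rot":[0,0,0],"jaw":0.005},{"translation":[0.0343,0.118,0],"delta_rot":[0,0,0],"jaw":0.005},{"translation":[0.0372,0.128,0],"delta_rot":[0,0,0],"jaw":0.005},{"translation":[0.039,0.134,0],"delta_rot":[0,0,0],"jaw":0.005}]'; python3 -m inch '[{"translation":[0.0012,0.004,0],"delta_rot":[0,0,0],"jaw":0.005},{"translation":[0.0035,0.012,0],"delta_rot":[0,0,0],"jaw":0.005},{"translation":[0.0065,0.0225,0],"delta_rot":[0,0,0],"jaw":0.005},{"translation":[0.0102,0.035,0],"delta_rot":[0,0,0],"jaw":0.005},{"translation":[0.0142,0.049,0],"delta_rot":[0,0,0],"jaw":0.005},{"translation":[0.0183,0.063,0],"delta_rot":[0,0,0],"jaw":0.005},{"translation":[0.0224,0.077,0],"delta_rot":[0,0,0],"jaw":0.005},{"translation":[0.0264,0.091,0],"delta_rot":[0,0,0],"jaw":0.005},{"translation":[0.0305,0.105,0],"delta_rot":[0,0,0],"jaw":0.005},{"translation":[0.0343,0.118,0],"delta_rot":[0,0,0],"jaw":0.005},{"translation":[0.0372,0.128,0],"delta_rot":[0,0,0],"jaw":0.005},{"translation":[0.039,0.1345,0],"delta_rot":[0,0,0],"jaw":0.005}]'
python3 - <<'E'
from h import *
st()
f=camera("side");g=camera("scene")
for q in f,g:
  for d in spot_point("kettle",q)[:1]+spot_point("middle_ring",q)[:1]: print(round(d["p"],2),w(d["location"],q))
E
```

```text
clock: 53.48
position: [0.4623, -0.1251, 0.1581]
orientation: [[-0.961, 0.277, 0.002], [0.277, 0.961, -0.002], [-0.003, -0.001, -1.0]]
wrist_force: [-0.6, -1.4, 6.3]
opening: 0.159
grip_force: 31.6
clock: 54.48
position: [0.4622, 0.015, 0.1582]
orientation: [[-0.961, 0.277, 0.003], [0.277, 0.961, -0.001], [-0.003, -0.001, -1.0]]
wrist_force: [0.6, -2.5, 7.1]
opening: 0.155
grip_force: 31.7
t 54.48 pos [0.4622 0.015  0.1582] F [ 0.6 -2.5  7.1] op 0.155 g 31.67173683643341
[[-0.961, 0.277, 0.003], [0.277, 0.961, -0.001], [-0.003, -0.001, -1.0]] [-0.14, 0.13, -0.37, 1.07, -0.0, 0.14]
0.56 [0.46206328 0.01428956 0.01288948]
0.73 [0.46085879 0.01378448 0.00551554]
```

Kettle is at (0.461, 0.014). I release it, rise and check.

```bash
python3 -m inch '[{"translation":[0,0,0],"delta_rot":[0,0,0],"jaw":0.025},{"translation":[0,0,0],"delta_rot":[0,0,0],"jaw":0.035},{"translation":[0,0,0],"delta_rot":[0,0,0],"jaw":0.05},{"translation":[0,0,0],"delta_rot":[0,0,0],"jaw":0.05},{"translation":[0,0,0],"delta_rot":[0,0,0],"jaw":0.05},{"translation":[0,0,-0.02],"delta_rot":[0,0,0],"jaw":0.05},{"translation":[0,0,-0.04],"delta_rot":[0,0,0],"jaw":0.05},{"translation":[0,0,-0.065],"delta_rot":[0,0,0],"jaw":0.05},{"translation":[0,0,-0.1],"delta_rot":[0,0,0],"jaw":0.05},{"translation":[0,0,-0.13],"delta_rot":[0,0,0],"jaw":0.05},{"translation":[0,0,-0.13],"delta_rot":[0,0,0],"jaw":0.05},{"translation":[0,0,-0.13],"delta_rot":[0,0,0],"jaw":0.05}]'
python3 - <<'E'
from h import *
st()
for n in("side","scene"):
  q=camera(n)
  for k in("kettle","panel_bar"):
    for d in spot_point(k,q)[:1]: print(k,round(d["p"],2),w(d["location"],q))
  if n=="side": save(q,"s11.png",(120,120,430,390),2.2)
E
```

```text
clock: 55.78
position: [0.4625, 0.0144, 0.2885]
orientation: [[-0.961, 0.277, 0.004], [0.277, 0.961, -0.001], [-0.004, 0.001, -1.0]]
wrist_force: [-0.2, -0.3, -0.8]
opening: 0.583
grip_force: 0.0
t 55.78 pos [0.4625 0.0144 0.2885] F [-0.2 -0.3 -0.8] op 0.583 g 0.0
[[-0.961, 0.277, 0.004], [0.277, 0.961, -0.001], [-0.004, 0.001, -1.0]] [-0.14, 0.08, -0.11, 1.38, 0.0, 0.14]
kettle 0.81 [0.45716616 0.01398827 0.01186118]
panel_bar 0.66 [0.68102887 0.02665696 0.15214064]
kettle 0.59 [0.45893705 0.01622819 0.00863886]
panel_bar 0.59 [0.68080952 0.02216454 0.15198828]
```

View pics/s11.png

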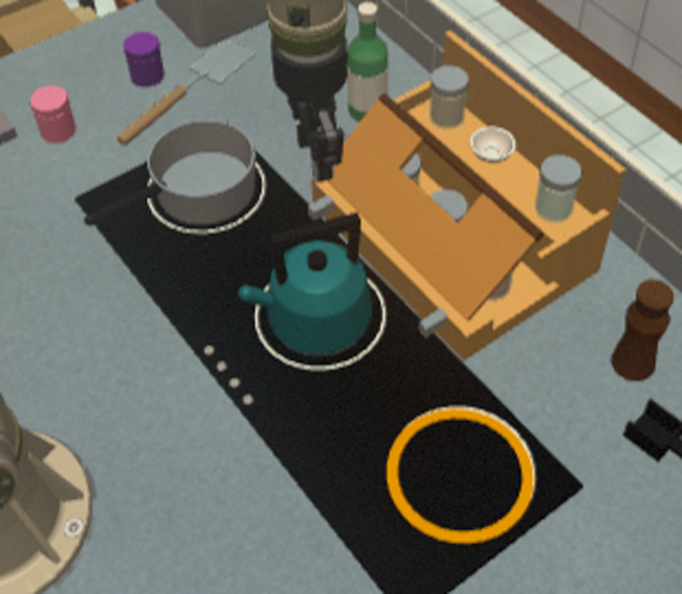

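The kettle stands inside the middle ring (320,315), the panel is shut with the jars beneath it, and everything else is undisturbed. I hand it in.

```bash
python3 -c "
from plant import order
print(order.finish_job())"
```

```text
the job is handed in; nothing more can be done
None
```

I handed the job in at about 56 s: all three loose jars stand upright in the lower bay, the panel is fully shut, and the kettle is back inside the middle ring; no verdict came back.

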